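# Prop open the hood of a bench compressor for service

### The arm

A 6-joint arm with a two-finger parallel gripper is mounted at the origin on a cart in front of the work surface, level with it; the furniture and walls round the work are solid. World frame = base frame: x ahead of the robot, y to its left, z up, the work surface at z = 0. Lengths are in m, angles in degrees, forces in N, time in s.
With the tool pointing down it reaches from about 0.4 to 0.825 m from the base axis. Payload 7 kg.
Tool frame: the origin (TCP) lies midway between the tips of the shut fingers; the grasp point (between the pads) lies 19 mm behind it; z points along the fingers, y is the direction in which the jaws open and shut (so a half turn about z gives the same grasp; the last joint's range is limited). The gripper opens to 88 mm and grips with 3 to 60 N. Pads are 19 mm wide; open, the fingers measure 130 mm over their backs; the gripper's body (78 mm by 193 mm) begins 47 mm behind the grasp point.
Start: joints at [79.991, 20.546, 0.682, 0, -70.136, -16.507], TCP at [0.301, 0.604, 0.193] pointing down, gripper open.
Joint ranges: [-176.03, 176.03], [-82.01, 121.73], [-58.28, 71.71], [-173.87, 95.51], [-174.79, -0.11], [-173.66, 173.66]. Speed limits (degrees/s): [136.94, 136.94, 172.46, 180, 180, 180].

### API

Orientations are given as [roll, pitch, yaw] about the fixed x, y, z axes, in that order (R = Rz(yaw) Ry(pitch) Rx(roll)).
In Python, from plant import sensors, cams, job gives the robot as it stands.
- The arm moves only by the tool move_arm, never from a script. Its argument "commands" is a list of rows, each a list of 7 numbers: the finger opening in cm, from 0 to 8.76, then the shift along the tool's x, y, z in cm, then the turn, a rotation vector about the tool's x, y, z in rad. In form: [[hand, x, y, z, wx, wy, wz], ...]. A call has exactly 8 rows; each row is the pose to reach, as a shift and turn from the pose commanded when the call began, along the tool's axes at that moment; what a row does not reach only later rows make up. A row lasts 1/8 s, in which the tool goes at most 62.5 mm and 10.7 degrees, less where a joint would pass 70% of its speed; a pose out of reach is approached as far as the arm can. A call with a gripper value outside its range is refused whole. The fingers move at their own pace and stop on an object; the grip force is fixed at half the most. Time passes only in rows, so rows that repeat a pose let the fingers close, or fill a call up. It gives the time, the measured TCP pose, the force and the opening at its end, in the units of the state.
- sensors.get_obs(): the state, without advancing time (a new reading comes with each control period).
- cams.snapshot(name): name is "side" or "top"; returns a dict with "frame" (400x640x3 uint8, red, green, blue), "camera_matrix" (3x3 intrinsics, pixels), "R" (3x3) and "t" (3): a world point X has camera coordinates R X + t. Camera axes: x right, y down, z forward; pixel columns grow to the right and rows downward; lengths in m; the calibration is good to about 2 mm. A picture is of the moment at which its call begins. There is no depth.
- job.close_job(): hands the job in, once; it reports no verdict.
The state is a dict: "clock": time; "joint_pos": joint angles; "qvel": joint speeds; "tau": joint torques, N m; "tool_pos": TCP position; "orientation": TCP orientation; "force": force on the tool from outside, world axes, zero at the start; "moment": the same for the moment, N m; "opening": finger opening in m.
Only numpy, scipy, OpenCV 4.12 (cv2) and the standard library are available. Lean on these libraries where they do the work, as an engineer would, in place of code of your own. Each camera call takes 0.05 s, during which the arm holds its last target.

### The job

The hood over the small bench compressor must stand open for service. Lift it by the bar handle on its front until it is fully open; its worn damper lets it sink back slowly, so before it has come down swing the prop rod at its right-hand side up under the flared socket on the hood's bracket, and leave the hood resting, still, on the rod with the rod's ball end in the socket. Do not push the bottle and the hand tools about.

Things in the scene. Friction and masses are not known exactly. Their poses are not given: they have to be found in the camera images.
- compressor: Compressor unit fixed to the bench: dark base pan 222 x 206 mm, top at 30 mm, under a grey sheet-metal hood. Origin on the bench under the middle of the hood's hinge axis (at the rear); x points to the rear, away from the handle, y to the left, z up. The hinge axis runs along y, 35 mm above the origin. The closed hood covers x -190..0, y -100..100, z 35..120 mm.
- hood (a joint): Hood angle about its rear hinge, rad: 0 closed, grows as the front rises, stop at 1.12 (fully open). Worn rotary damper: raising at 0.25 rad/s takes about 9 N at the handle; let go, it sinks at 0.01 rad/s near the top, up to 0.06 lower down: from fully open about 12 s to 1.0, 20 s to 0.87, where it rests on the propped rod. It may be eased down by hand.
- hood_handle (a point): Middle of the round steel bar handle on the hood's front: bar 12 mm thick, 110 mm long, along the unit's y, 42 mm in front of the hood's front face (36 mm clear behind the bar), held by a post at each end. Closed: at (-232, 0, 90) mm in the compressor's frame; moves on a 238 mm arc about the hinge axis.
- socket (a point): Seat of the rod's ball centre in the socket on the bracket at the hood's right side: an inverted channel, open downward (hood closed), 40 mm wide across the rod, 35 mm between its lips at the top, flared to 46 mm at the mouth, 8 mm deep. With the hood closed at (-150, -142, 77) mm in the compressor's frame; it turns about the hinge axis with the hood.
- prop (a joint): Angle of the prop rod about its pivot, rad: 0 lying back (toward +x), grows as the free end rises; swings in the plane y = -142 mm of the compressor's frame, 42 mm outside the hood's side. Friction (0.045 Nm) holds it where it is left. Its ball is in the socket's middle at 0.98, hood at 0.87; within 0.08 the sinking socket catches it. Swing it there while the hood is above 1.0. Stop at 1.75.
- prop_pivot (a point): Pivot of the rod, in a fork at (-150, -142, 50) mm in the compressor's frame (50 mm above the bench).
- prop_grip (a point): Centre of the grip on the rod, 70 mm from the pivot: two black discs, 27 mm in diameter and 26 mm over both faces, one each side of the rod on a cross pin, turning freely on it. Pinch it across the rod (along the unit's y). Nothing stands within 25 mm beside it or below it. With the hood raised, a gripper tilted 30 to 40 degrees (its body leaning toward the robot) clears the hood.
- prop_tip (a point): Centre of the black 16 mm ball at the rod's free end, 153 mm from the pivot. The rod is steel, 10 mm thick.
- oil_bottle: Small oil bottle with a long spout, 35 mm wide, 115 mm high, standing left of the unit; origin at its foot. Leave it alone.
- nippers: Blue-handled nippers, 48 x 111 x 12 mm, lying right of the unit; origin under the middle. Leave alone.
- screwdriver: Orange-handled screwdriver, 25 x 176 x 25 mm, lying right of the unit; origin under the middle. Leave alone.
- hex_keys: Red holder with hex keys, 26 x 85 x 18 mm, lying in front and to the left; origin under the middle. Leave alone.

How it is judged:
By the outcome, as a careful person would: the job done as asked, in the order asked, and still so for the second after the job is handed in, with the robot touching nothing.
It also fails if it takes over 72 s, if anything falls off the work surface, if the arm or the gripper's body presses on something with over 40 N, if the wrist force passes 120 N, or if a joint passes its speed limit or range.

## Working session

There is one attempt and no reset: what is moved stays moved. The work goes in short steps, Python scripts to look and compute and a tool call to move; the robot and the scene stay as the last step left them, time stands still between calls to the robot, and variables do not carry over. Pictures are saved under pics/ and viewed, and the job is handed in when it is done.

Besides the shell and the picture viewer there is one more tool, called after "Request:" as name([rows], argument=value, ...), one row to a line, values as JSON. move_arm: Moves the arm, as the interface text tells. Its arguments: {"type":"object","properties":{"commands":{"type":"array"}},"required":["commands"]}

```bash
ls; mkdir -p pics; python3 - <<'E'
from plant import sensors,cams
import cv2,pickle
o=sensors.get_obs();print(o)
d={}
for n in("side","top"):
    s=cams.snapshot(n);d[n]=s;cv2.imwrite(f"pics/{n}0.png",s["frame"][:,:,::-1]);print(n,s["camera_matrix"],s["R"],s["t"])
pickle.dump(d,open("cam0.pkl","wb"))
E
```

```text
pics
{'clock': 0.0, 'joint_pos': array([ 7.99904421e+01,  2.05917639e+01,  6.33750767e-01, -2.00680839e-02,
       -7.01370521e+01, -1.65071520e+01]), 'qvel': array([ 0.0268955 ,  0.0248482 ,  0.0236965 ,  0.00375365, -0.00765004,
        0.00796564]), 'tau': array([ 2.61191781e-05, -5.82717204e+01,  2.93038023e+01,  6.99697495e+00,
        6.69153917e-03, -1.56133833e-04]), 'tool_pos': array([0.30114087, 0.60348235, 0.19201903]), 'orientation': array([ 1.79903492e+02, -8.92627064e-03, -2.65235366e+01]), 'force': array([-0.61774048, -1.03767694, -0.79349331]), 'moment': array([ 0.04286635,  0.02076072, -0.0038339 ]), 'opening': 0.08750765566321522}
side [[467.16512232   0.         311.77052682]
 [  0.         467.16512232 199.04914312]
 [  0.           0.           1.        ]] [[-0.97013984 -0.24182988 -0.0186279 ]
 [-0.1299402   0.58305164 -0.80197651]
 [ 0.20480291 -0.77560885 -0.59706505]] [0.54935449 0.10326895 1.55200544]
top [[488.18605109   0.         321.62526663]
 [  0.         488.18605109 206.23906385]
 [  0.           0.           1.        ]] [[-0.01751009 -0.99983341 -0.00515311]
 [-0.99919604  0.01768436 -0.03597968]
 [ 0.03606482  0.00451896 -0.99933924]] [0.04010946 0.54262393 1.29739662]
```

View pics/side0.png

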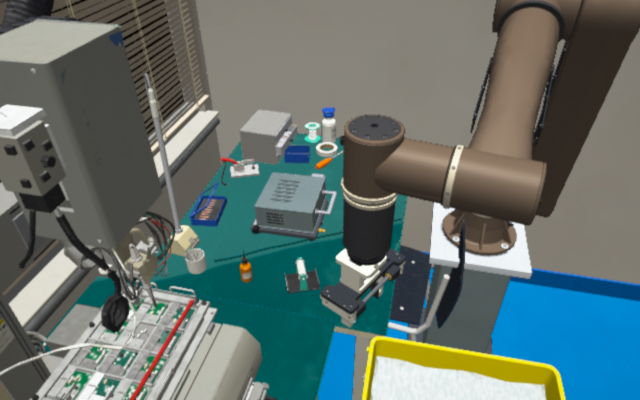

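View pics/top0.png

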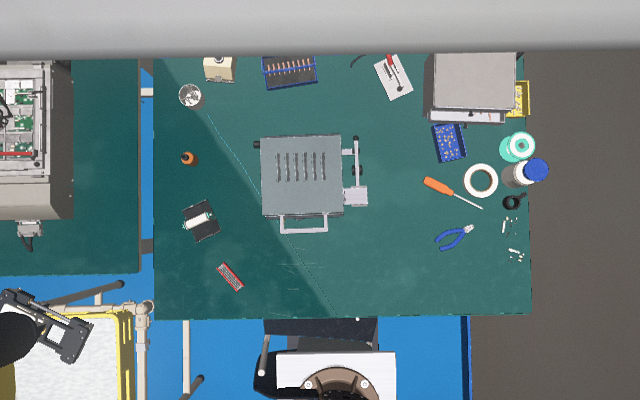

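```bash
python3 - <<'E'
import cv2
a=cv2.imread("pics/top0.png")[125:245,245:385];cv2.imwrite("pics/t0c.png",cv2.resize(a,None,fx=5,fy=5,interpolation=cv2.INTER_CUBIC))
a=cv2.imread("pics/side0.png")[160:245,240:345];cv2.imwrite("pics/s0c.png",cv2.resize(a,None,fx=7,fy=7,interpolation=cv2.INTER_CUBIC))
E
```

```text
(no output)
```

View pics/t0c.png

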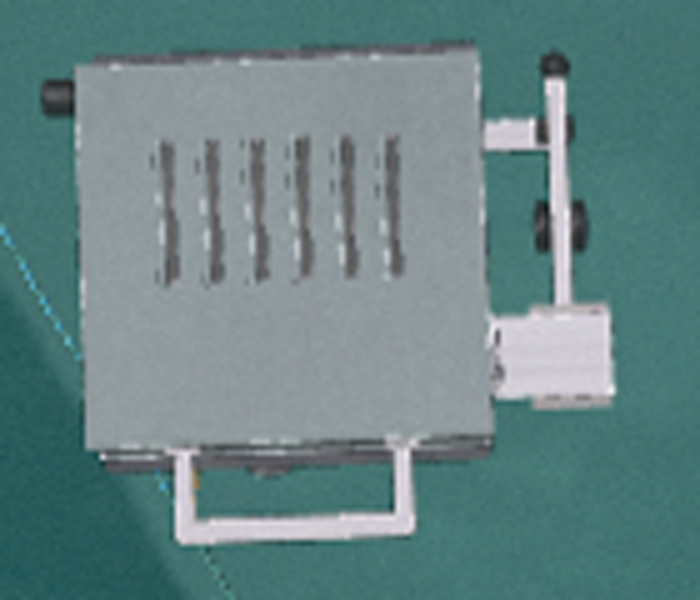

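View pics/s0c.png

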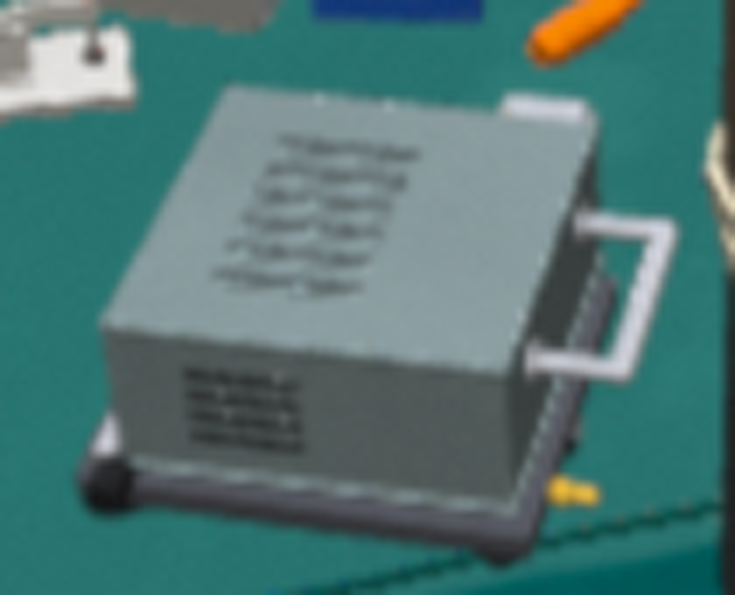

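```bash
cat > h.py <<'E'
import pickle,numpy as np
from scipy.spatial.transform import Rotation as Ro
d=pickle.load(open("cam0.pkl","rb"))
def proj(n,X):
    s=d[n];c=np.atleast_2d(X)@s["R"].T+s["t"];p=c@s["camera_matrix"].T;return p[:,:2]/p[:,2:]
def W(P,q):
    c,s=np.cos(q[2]),np.sin(q[2]);P=np.atleast_2d(P).astype(float)
    return np.c_[q[0]+c*P[:,0]-s*P[:,1],q[1]+s*P[:,0]+c*P[:,1],P[:,2]]
E
python3 - <<'E'
from h import *
from scipy.optimize import least_squares
C={'RL':(0,.1,.12),'RR':(0,-.1,.12),'FL':(-.19,.1,.12),'FR':(-.19,-.1,.12),'HL':(-.232,.05,.092),'HR':(-.232,-.05,.092),'pv':(-.15,-.142,.05)}
t={'RL':(76,66),'RR':(478,50),'FL':(87,447),'FR':(492,437),'HL':(187,528),'HR':(401,523)}
s={'RL':(102,323),'FL':(508,374),'RR':(232,88),'FR':(598,122),'HL':(628,362),'HR':(666,233)}
def res(q):
    r=[]
    for n,m,f,o in(("top",t,5,(245,125)),("side",s,7,(240,160))):
        for k in m: r.append(proj(n,W(C[k],q))[0]-((np.array(m[k])+.5)/f-.5+o))
    return np.array(r)
f=least_squares(lambda q:res(q).ravel(),[.7,0,0],loss='soft_l1')
q=f.x;print(q,np.degrees(q[2]));print(res(q).round(1));np.save("q.npy",q)
for nm,P in dict(handle=(-.232,0,.09),pivot=(-.15,-.142,.05)).items(): print(nm,W(P,q)[0])
for P in[(-.15,-.142,.05),(-.15+.07,-.142,.05),(-.15+.153,-.142,.05)]:
    print((proj("top",W(P,q))[0]-(245,125)+.5)*5-.5)
E
```

```text
[0.71220783 0.08028278 0.01941573] 1.1124394527690615
[[-0.3  0.2]
 [ 0.4  0.4]
 [ 0.   1. ]
 [ 0.5  0. ]
 [ 1.9  1. ]
 [-1.   0.6]
 [-0.7 -0.4]
 [-0.5 -0.3]
 [-1.  -0.8]
 [-0.4  0.3]
 [-1.2  0.4]
 [-0.8  0.9]]
handle [0.48025155 0.07577861 0.09      ]
pivot [ 0.56499296 -0.06460263  0.05      ]
[567.20827164 360.32812659]
[561.87876189 226.06840509]
[555.58693795  67.56629706]
```

```bash
cat >> h.py <<'E'
q=np.load("q.npy")
def Rt(tilt,flip=False):
    t=np.radians(tilt);R=np.array([[np.cos(t),0,np.sin(t)],[0,-1,0],[np.sin(t),0,-np.cos(t)]])
    if flip: R=R@np.diag([-1,-1,1])
    return Ro.from_euler('z',q[2]).as_matrix()@R
def cur():
    from plant import sensors
    o=sensors.get_obs();return o,o["tool_pos"],Ro.from_euler('xyz',o["orientation"],degrees=True).as_matrix()
def row(p,R,P0,R0):
    return np.r_[(R0.T@(p-P0))*100, Ro.from_matrix(R0.T@R).as_rotvec()]
def U(x,y,z): return W((x,y,z),q)[0]
def show(pts,R):
    o,P0,R0=cur()
    print("t",round(o["clock"],2),"unitTCP",np.round(toU(P0)*1000,1),"F",o["force"].round(1),"open",round(o["opening"],4),"j",o["joint_pos"].round(1))
    for p in pts: print(np.round(row(U(*p),R,P0,R0),3))
def toU(P): 
    c,s=np.cos(q[2]),np.sin(q[2]);d=P-np.array([q[0],q[1],0]);return np.array([c*d[0]+s*d[1],-s*d[0]+c*d[1],d[2]])
E
python3 -c "
from h import *
show([(-.31,.0,.18)],Rt(40));show([(-.31,.0,.18)],Rt(40,True))"
```

```text
t 0.1 unitTCP [-400.8  531.2  192.1] F [ 0.6 -0.6  0.6] open 0.0875 j [ 80.   20.6   0.6  -0.  -70.1 -16.5]
[32.679 42.844  1.28   0.17   0.685 -0.462]
t 0.1 unitTCP [-400.8  531.2  192.1] F [ 0.6 -0.6  0.6] open 0.0875 j [ 80.   20.6   0.6  -0.  -70.1 -16.5]
[32.679 42.844  1.28   0.917 -0.227  2.518]
```

Request:
move_arm([
  [0,4.1,5.4,0.2,0.021,0.086,-0.058],
  [0,8.2,10.7,0.3,0.043,0.171,-0.115],
  [0,12.3,16.1,0.5,0.064,0.257,-0.173],
  [0,16.3,21.4,0.6,0.085,0.343,-0.231],
  [0,20.4,26.8,0.8,0.106,0.428,-0.289],
  [0,24.5,32.1,1.0,0.128,0.514,-0.347],
  [0,28.6,37.5,1.1,0.149,0.6,-0.404],
  [0,30.0,39.3,1.2,0.17,0.685,-0.462],
])

```text
clock: 1.1
tool_pos: [0.4032, 0.1646, 0.2665]
orientation: [178.4, -35.5, 1.0]
force: [-0.1, 1.0, 0.7]
opening: 0.0131
```

```bash
python3 -c "
from h import *
show([(-.31,.0,.15),(-.29,0,.12)],Rt(40))"
```

```text
t 1.1 unitTCP [-307.3   90.3  266.5] F [-0.1  1.   0.7] open 0.0131 j [ 84.  -27.1 -58.2  40.7 -62.7 -14. ]
[-6.973  8.766  9.582  0.028  0.079  0.   ]
[-7.086  8.664 13.185  0.028  0.079  0.   ]
```

```bash
cat >> h.py <<'E'
def Rd(yaw): return Ro.from_euler('xyz',[180,0,yaw+np.degrees(q[2])],degrees=True).as_matrix()
E
python3 -c "
from h import *
show([(-.232,.0,.17)],Rd(-90))"
```

```text
t 1.1 unitTCP [-307.3   90.3  266.5] F [-0.1  1.   0.7] open 0.0131 j [ 84.  -27.1 -58.2  40.7 -62.7 -14. ]
[ 0.539  8.676 12.479 -0.463 -0.505  1.506]
```

Request:
move_arm([
  [2.8,0.1,1.0,0,-0.05,-0.055,0.16],
  [2.8,0.1,2,0,-0.1,-0.11,0.33],
  [2.8,0.2,3,0,-0.15,-0.165,0.49],
  [2.8,0.2,4.5,1,-0.2,-0.22,0.66],
  [2.8,0.3,6,3,-0.25,-0.28,0.83],
  [2.8,0.4,7.5,6,-0.31,-0.34,1.0],
  [2.8,0.5,8.7,9,-0.36,-0.39,1.17],
  [2.8,0.5,8.7,11,-0.42,-0.45,1.34],
])

```text
clock: 2.1
tool_pos: [0.4709, 0.0763, 0.1792]
orientation: [-177.9, -3.6, -79.9]
force: [0.8, 0.1, 0.4]
opening: 0.0282
```

```bash
python3 -c "
from h import *
show([(-.232,.0,.16)],Rd(-90))"
```

```text
t 2.1 unitTCP [-241.3    0.7  179.2] F [0.8 0.1 0.4] open 0.0282 j [ 36.8   0.7 -28.3   4.8 -60.8 -28.9]
[ 0.096 -0.839  1.967 -0.042 -0.059  0.158]
```

Request:
move_arm([
  [2.8,0.0,-0.4,1.0,-0.02,-0.03,0.08],
  [2.8,0.1,-0.8,2.0,-0.042,-0.059,0.158],
  [2.8,0.1,-0.8,2.0,-0.042,-0.059,0.158],
  [2.8,0.1,-0.8,2.0,-0.042,-0.059,0.158],
  [2.8,0.1,-0.8,2.0,-0.042,-0.059,0.158],
  [2.8,0.1,-0.8,2.0,-0.042,-0.059,0.158],
  [2.8,0.1,-0.8,2.0,-0.042,-0.059,0.158],
  [2.8,0.1,-0.8,2.0,-0.042,-0.059,0.158],
])

```text
clock: 3.1
tool_pos: [0.4798, 0.0768, 0.1611]
orientation: [-179.8, -0.1, -88.5]
force: [-0.0, -0.5, -0.6]
opening: 0.028
```

```bash
python3 -c "
from h import *
show([(-.232,.0,.16),(-.232,0,.075)],Rd(-90))
from plant import cams
import cv2
cv2.imwrite('pics/side1.png',cv2.resize(cams.snapshot('side')['frame'][140:260,220:380,::-1],None,fx=5,fy=5,interpolation=2))
cv2.imwrite('pics/top1.png',cv2.resize(cams.snapshot('top')['frame'][125:285,225:385,::-1],None,fx=3.7,fy=3.7,interpolation=2))"
```

```text
t 3.1 unitTCP [-232.4    1.1  161.1] F [-0.  -0.5 -0.6] open 0.028 j [ 32.5   3.9 -25.4   0.2 -60.6 -31.1]
[ 0.108 -0.041  0.112 -0.003 -0.002  0.007]
[ 9.400e-02 -1.400e-02  8.612e+00 -3.000e-03 -2.000e-03  7.000e-03]
```

View pics/side1.png

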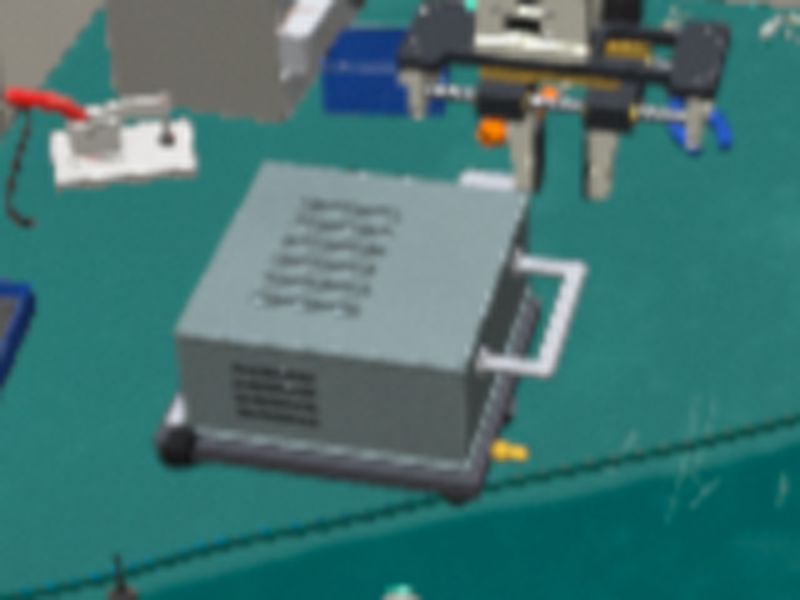

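View pics/top1.png

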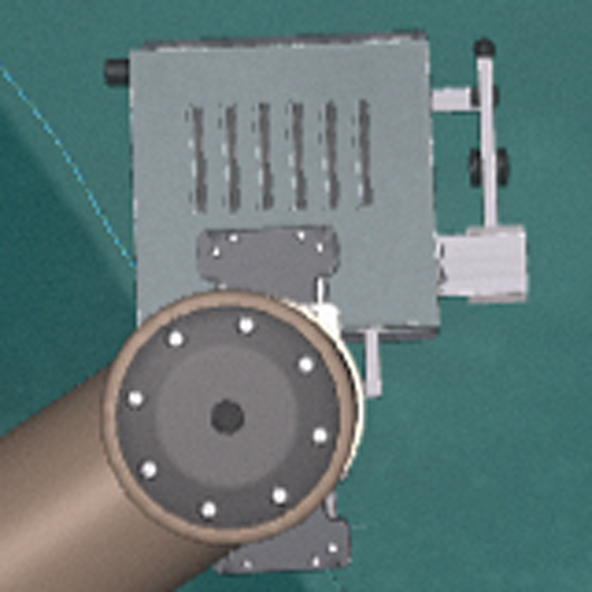

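Request:
move_arm([
  [2.8,0.1,0,2,0,0,0.007],
  [2.8,0.1,0,4,0,0,0.007],
  [2.8,0.1,0,6,0,0,0.007],
  [2.8,0.1,0,7,0,0,0.007],
  [2.8,0.1,0,8,0,0,0.007],
  [2.8,0.1,0,8.6,0,0,0.007],
  [2.8,0.1,0,8.6,0,0,0.007],
  [2.8,0.1,0,8.6,0,0,0.007],
])

```text
clock: 4.2
tool_pos: [0.4804, 0.0758, 0.0754]
orientation: [-179.8, -0.1, -88.9]
force: [0.8, 0.5, 0.4]
opening: 0.0281
```

```bash
python3 -c "
from h import *
show([(-.232,0,.075)],Rd(-90))
from plant import cams
import cv2
cv2.imwrite('pics/side2.png',cv2.resize(cams.snapshot('side')['frame'][170:250,280:380,::-1],None,fx=7,fy=7,interpolation=2))"
```

```text
t 4.2 unitTCP [-231.8   -0.    75.4] F [0.8 0.5 0.4] open 0.0281 j [ 32.3   9.3 -32.1   0.2 -48.5 -31.4]
[-0.002  0.017  0.039 -0.004 -0.001  0.   ]
```

View pics/side2.png

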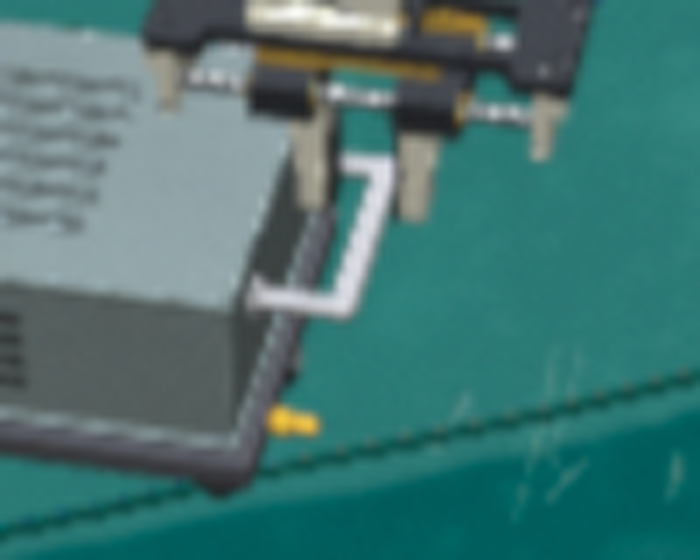

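Request:
move_arm([
  [0.8,0,0,0,0,0,0],
  [0.8,0,0,0,0,0,0],
  [0.8,0,0,0,0,0,0],
  [0.8,0,0,0,0,0,0],
  [0.8,0,0,0,0,0,0],
  [0.8,0,0,0,0,0,0],
  [0.8,0,0,0,0,0,0],
  [0.8,0,0,0,0,0,0],
])

```text
clock: 5.25
tool_pos: [0.4801, 0.0756, 0.075]
orientation: [-179.8, -0.1, -88.9]
force: [-0.1, -0.8, -0.1]
opening: 0.008
```

```bash
python3 -c "
from h import *
show([],None)
r,a=np.hypot(.232,.055),np.arctan2(.055,.232)
B=lambda t:np.array([-r*np.cos(a+t),r*np.sin(a+t)])
for c in range(4):
  T=np.linspace(0,1.12,33)
  print([[0.8,0,round(-100*(B(t)-B(T[8*c]))[0],2),round(-100*(B(t)-B(T[8*c]))[1],2),0,0,0] for t in T[8*c+1:8*c+9]])
"
```

```text
t 5.25 unitTCP [-2.321e+02 -2.000e-01  7.500e+01] F [-0.1 -0.8 -0.1] open 0.008 j [ 32.3   9.3 -32.1   0.2 -48.5 -31.4]
[[0.8, 0, np.float64(-0.21), np.float64(-0.81), 0, 0, 0], [0.8, 0, np.float64(-0.44), np.float64(-1.61), 0, 0, 0], [0.8, 0, np.float64(-0.7), np.float64(-2.4), 0, 0, 0], [0.8, 0, np.float64(-0.99), np.float64(-3.18), 0, 0, 0], [0.8, 0, np.float64(-1.31), np.float64(-3.96), 0, 0, 0], [0.8, 0, np.float64(-1.66), np.float64(-4.72), 0, 0, 0], [0.8, 0, np.float64(-2.03), np.float64(-5.46), 0, 0, 0], [0.8, 0, np.float64(-2.42), np.float64(-6.2), 0, 0, 0]]
[[0.8, 0, np.float64(-0.42), np.float64(-0.72), 0, 0, 0], [0.8, 0, np.float64(-0.87), np.float64(-1.42), 0, 0, 0], [0.8, 0, np.float64(-1.34), np.float64(-2.11), 0, 0, 0], [0.8, 0, np.float64(-1.84), np.float64(-2.78), 0, 0, 0], [0.8, 0, np.float64(-2.35), np.float64(-3.44), 0, 0, 0], [0.8, 0, np.float64(-2.89), np.float64(-4.07), 0, 0, 0], [0.8, 0, np.float64(-3.46), np.float64(-4.69), 0, 0, 0], [0.8, 0, np.float64(-4.04), np.float64(-5.29), 0, 0, 0]]
[[0.8, 0, np.float64(-0.6), np.float64(-0.58), 0, 0, 0], [0.8, 0, np.float64(-1.23), np.float64(-1.13), 0, 0, 0], [0.8, 0, np.float64(-1.87), np.float64(-1.66), 0, 0, 0], [0.8, 0, np.float64(-2.53), np.float64(-2.17), 0, 0, 0], [0.8, 0, np.float64(-3.21), np.float64(-2.65), 0, 0, 0], [0.8, 0, np.float64(-3.91), np.float64(-3.12), 0, 0, 0], [0.8, 0, np.float64(-4.62), np.float64(-3.55), 0, 0, 0], [0.8, 0, np.float64(-5.35), np.float64(-3.96), 0, 0, 0]]
[[0.8, 0, np.float64(-0.74), np.float64(-0.39), 0, 0, 0], [0.8, 0, np.float64(-1.49), np.float64(-0.75), 0, 0, 0], [0.8, 0, np.float64(-2.26), np.float64(-1.08), 0, 0, 0], [0.8, 0, np.float64(-3.03), np.float64(-1.38), 0, 0, 0], [0.8, 0, np.float64(-3.82), np.float64(-1.66), 0, 0, 0], [0.8, 0, np.float64(-4.62), np.float64(-1.91), 0, 0, 0], [0.8, 0, np.float64(-5.42), np.float64(-2.14), 0, 0, 0], [0.8, 0, np.float64(-6.23), np.float64(-2.33), 0, 0, 0]]
```

```bash
python3 -c "
from h import *
from plant import cams
import cv2
cv2.imwrite('pics/side3.png',cv2.resize(cams.snapshot('side')['frame'][180:240,300:370,::-1],None,fx=10,fy=10,interpolation=2))
s=cams.snapshot('side')
for p in [(-.232,0,.09),(-.232,0,.075),(-.232,-.05,.09),(-.232,.05,.09)]: print((proj('side',U(*p))[0]-(300,180))*10)
"
```

```text
[310.42574141 229.58737505]
[310.15379156 265.69281218]
[338.68915521 141.89341114]
[280.69259008 321.8415492 ]
```

View pics/side3.png

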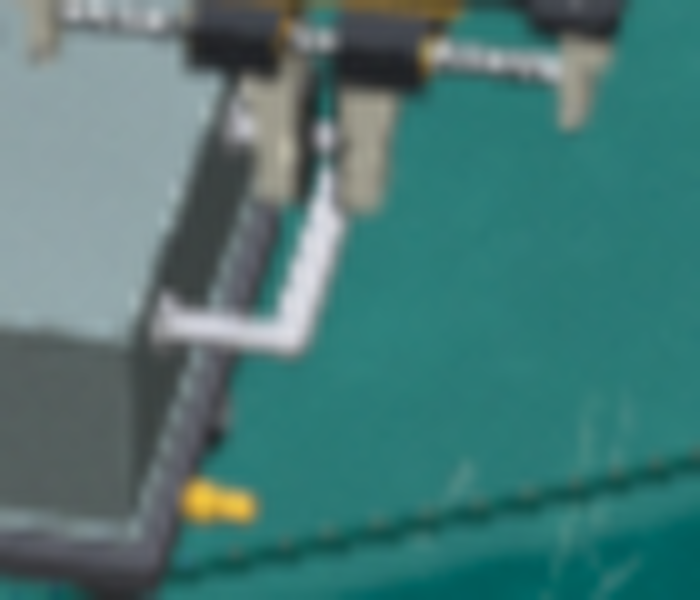

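```bash
python3 -c "
from h import *
P=np.array([.4798,.0768,.1611]); print(proj('side',P), proj('side',P+[0,0,.02]),proj('side',P+[0,-.03,.0]),proj('side',P+[0.01,0,.0]))
o,P,R=cur();print(P,proj('side',P))
"
```

```text
[[331.2471223  185.45276251]] [[331.28660078 180.28913203]] [[333.18155271 180.27740388]] [[328.1920951  185.06574962]]
[0.48007824 0.07559437 0.0749604 ] [[331.07820462 206.55259489]]
```

```bash
python3 -c "
from h import *
for z in (.16,.22,.28,.4): print(z,proj('top',np.array([.4798,.0768,z])))
from plant import cams
import cv2
cv2.imwrite('pics/top3.png',cv2.resize(cams.snapshot('top')['frame'][165:285,235:385,::-1],None,fx=5,fy=5,interpolation=2))
cv2.imwrite('pics/side3b.png',cv2.resize(cams.snapshot('side')['frame'][90:250,280:440,::-1],None,fx=3.7,fy=3.7,interpolation=2))
"
```

```text
0.16 [[302.22568677 231.09355695]]
0.22 [[301.02576458 231.49202324]]
0.28 [[299.68684413 231.93664762]]
0.4 [[296.48274233 233.0006554 ]]
```

View pics/top3.png

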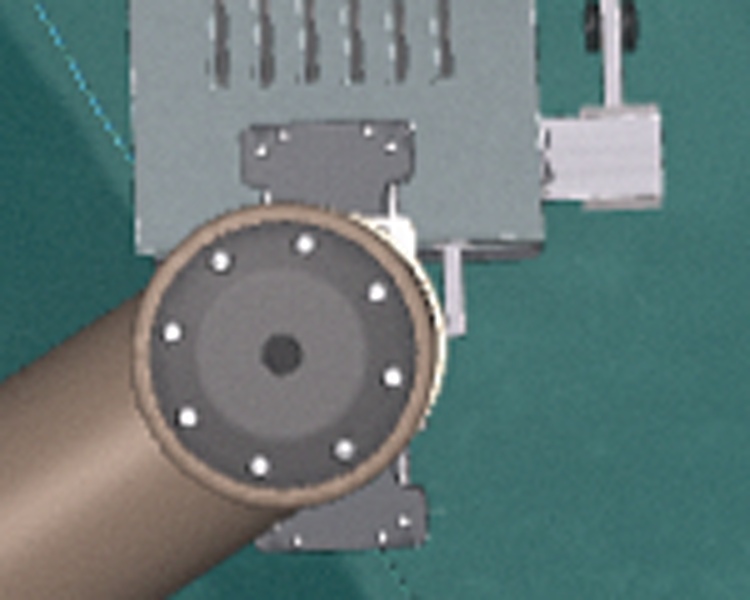

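View pics/side3b.png

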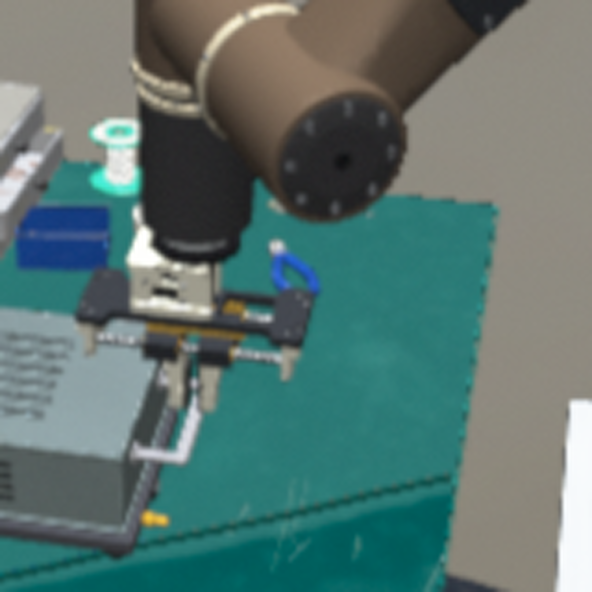

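```bash
python3 -c "
from h import *
import cv2
im=cv2.imread('pics/side0.png')
P=np.array([.30114,.60348,.192]);R=Ro.from_euler('xyz',[180,0,-26.5],degrees=True).as_matrix()
a=cv2.resize(im[230:330,300:420],None,fx=6,fy=6,interpolation=2)
for v in [(0,0,0),(0,.044,0),(0,-.044,0),(0,.044,-.019),(0,-.044,-.019)]:
  p=proj('side',P+R@np.array(v))[0];print(v,p);cv2.circle(a,tuple(int(x) for x in ((p-(300,230)+.5)*6)),4,(0,0,255),-1)
cv2.imwrite('pics/s0d.png',a)
"
```

```text
(0, 0, 0) [360.56809402 317.77734134]
(0, 0.044, 0) [371.96509803 305.78438969]
(0, -0.044, 0) [348.56926696 330.40358527]
(0, 0.044, -0.019) [372.45978344 300.13740275]
(0, -0.044, -0.019) [348.82312477 324.73622327]
```

View pics/s0d.png

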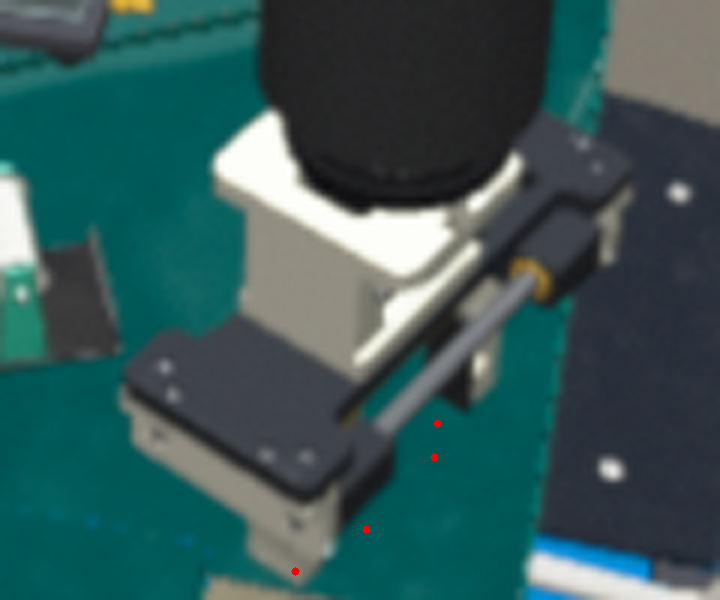

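```bash
cat >> h.py <<'E'
def Rp(t): # pinch of handle, leaning to robot by t deg
    return Rd(-90)@Ro.from_rotvec([np.radians(t),0,0]).as_matrix()
E
python3 -c "
from h import *
s,c=np.sin(np.radians(15)),np.cos(np.radians(15))
print(Rp(15)[:,2])
show([(-.232+.013*s,0,.09-.013*c),(-.232+.031*s,0,.09-.031*c)],Rp(15))"
```

```text
[ 0.25877026  0.00502485 -0.96592583]
t 5.45 unitTCP [-2.322e+02 -2.000e-01  7.500e+01] F [ 0.5  0.2 -0.5] open 0.008 j [ 32.3   9.3 -32.1   0.2 -48.5 -31.4]
[-0.016 -0.353 -0.245  0.259 -0.002  0.   ]
[-0.018 -0.813  1.495  0.259 -0.002  0.   ]
```

Request:
move_arm([
  [2.8,0,0,0,0,0,0],
  [2.8,0,0,0,0,0,0],
  [2.8,0,0,0,0,0,0],
  [2.8,0,-0.35,-0.25,0.13,0,0],
  [2.8,0,-0.35,-0.25,0.26,0,0],
  [2.8,0,-0.6,0.6,0.26,0,0],
  [2.8,0,-0.8,1.5,0.26,0,0],
  [2.8,0,-0.8,1.5,0.26,0,0],
])

```text
clock: 6.45
tool_pos: [0.4893, 0.0762, 0.0599]
orientation: [-164.9, -0.1, -88.9]
force: [-0.3, -0.2, 1.4]
opening: 0.0278
```

```bash
python3 -c "
from h import *
s,c=np.sin(np.radians(15)),np.cos(np.radians(15))
show([(-.232+.031*s,0,.09-.031*c)],Rp(15))
from plant import cams
import cv2
cv2.imwrite('pics/side4.png',cv2.resize(cams.snapshot('side')['frame'][180:240,300:370,::-1],None,fx=10,fy=10,interpolation=2))
"
```

```text
t 6.45 unitTCP [-2.23e+02  2.00e-01  5.99e+01] F [-0.3 -0.2  1.4] open 0.0278 j [ 38.    2.5 -53.6  23.1 -23.6 -57.3]
[ 0.022  0.094 -0.043 -0.001 -0.002 -0.   ]
```

View pics/side4.png

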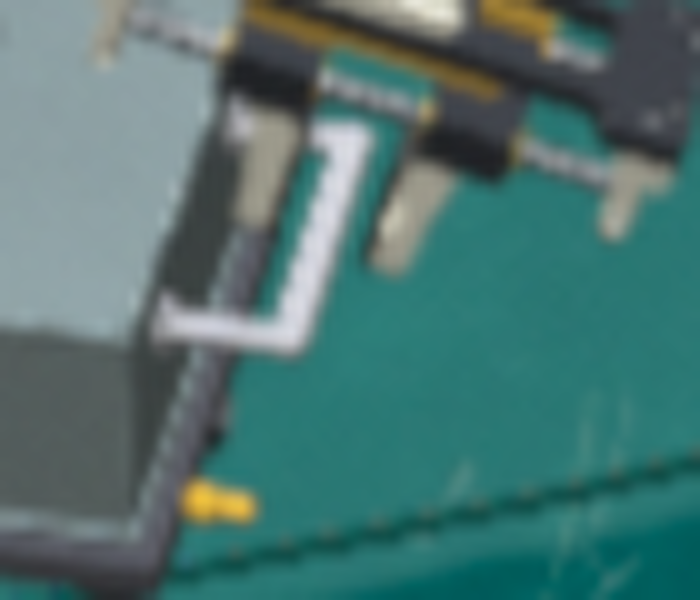

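Request:
move_arm([
  [0.8,0,0,0,0,0,0],
  [0.8,0,0,0,0,0,0],
  [0.8,0,0,0,0,0,0],
  [0.8,0,0,0,0,0,0],
  [0.8,0,0,0,0,0,0],
  [0.8,0,0,0,0,0,0],
  [0.8,0,0,0,0,0,0],
  [0.8,0,0,0,0,0,0],
])

```text
clock: 7.5
tool_pos: [0.4886, 0.076, 0.0603]
orientation: [-164.9, -0.1, -88.9]
force: [5.7, -0.9, -2.8]
opening: 0.0085
```

```bash
python3 -c "
from h import *
show([],Rp(15))
o,P,R=cur();print(proj('side',P),proj('side',P-.019*R[:,2]))
from plant import cams
import cv2
cv2.imwrite('pics/side5.png',cv2.resize(cams.snapshot('side')['frame'][180:240,300:370,::-1],None,fx=10,fy=10,interpolation=2))
"
```

```text
t 7.5 unitTCP [-223.6    0.    60.3] F [ 5.7 -0.9 -2.8] open 0.0085 j [ 38.    2.3 -53.7  23.2 -23.6 -57.4]
[[328.51967891 209.77019403]] [[330.00266879 205.58658782]]
```

View pics/side5.png

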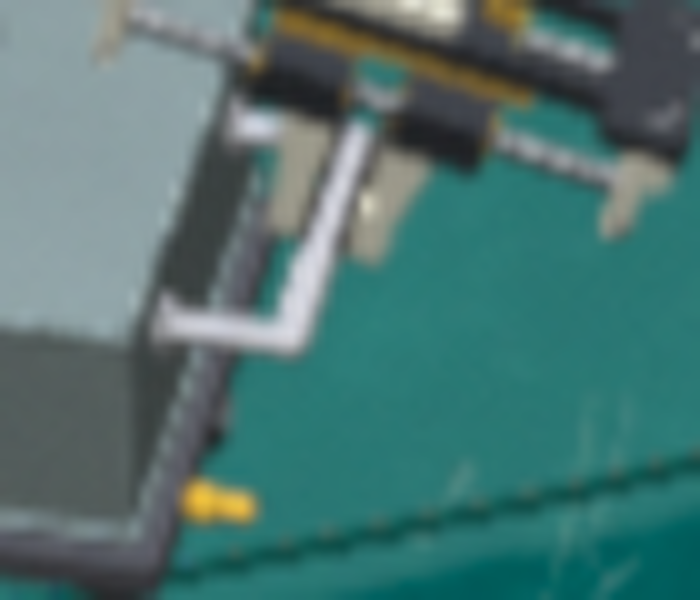

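Request:
move_arm([
  [0,0,0,0,0,0,0],
  [0,0,0,0,0,0,0],
  [0,0,0,0,0,0,0],
  [0,0,0,0,0,0,0],
  [0,0,0,0,0,0,0],
  [0,0,0,0,0,0,0],
  [0,0,0,0,0,0,0],
  [0,0,0,0,0,0,0],
])

```text
clock: 8.55
tool_pos: [0.4886, 0.076, 0.0603]
orientation: [-164.9, -0.1, -88.9]
force: [4.7, -1.5, 4.5]
opening: 0.0074
```

```bash
python3 -c "
from h import *
show([],Rp(15))
r,a=np.hypot(.232,.055),np.arctan2(.055,.232)
B=lambda t:np.array([-r*np.cos(a+t),0,r*np.sin(a+t)])
T=np.linspace(0,1.12,33)
# lean decreases from 15 to 0 over first 2 calls, L=.031 along tool z from bar to TCP
lean=np.clip(15*(1-np.arange(33)/16),0,15)
def pose(i):
  R=Rp(lean[i]); b=B(T[i])+[0,0,.035]; return U(*b)+.031*R[:,2],R
for c in range(4):
  P0,R0=pose(8*c)
  print([[0]+[round(float(v),2 if k<3 else 3) for k,v in enumerate(row(*pose(i),P0,R0))] for i in range(8*c+1,8*c+9)])
"
```

```text
t 8.55 unitTCP [-2.237e+02  1.000e-01  6.030e+01] F [ 4.7 -1.5  4.5] open 0.0074 j [ 38.    2.3 -53.7  23.2 -23.6 -57.4]
[[0, 0.0, -0.36, -0.73, -0.016, -0.0, 0.0], [0, -0.0, -0.74, -1.44, -0.033, -0.0, -0.0], [0, 0.0, -1.15, -2.14, -0.049, -0.0, -0.0], [0, 0.0, -1.58, -2.82, -0.065, -0.0, -0.0], [0, 0.0, -2.04, -3.49, -0.082, -0.0, 0.0], [0, -0.0, -2.52, -4.14, -0.098, -0.0, -0.0], [0, 0.0, -3.02, -4.77, -0.115, -0.0, -0.0], [0, 0.0, -3.54, -5.39, -0.131, -0.0, 0.0]]
[[0, 0.0, -0.46, -0.66, -0.016, -0.0, 0.0], [0, -0.0, -0.95, -1.3, -0.033, -0.0, -0.0], [0, 0.0, -1.45, -1.92, -0.049, -0.0, -0.0], [0, 0.0, -1.98, -2.53, -0.065, -0.0, -0.0], [0, 0.0, -2.53, -3.11, -0.082, -0.0, 0.0], [0, 0.0, -3.1, -3.68, -0.098, -0.0, -0.0], [0, 0.0, -3.69, -4.22, -0.115, -0.0, -0.0], [0, 0.0, -4.29, -4.74, -0.131, -0.0, -0.0]]
[[0, -0.0, -0.6, -0.58, 0.0, 0.0, 0.0], [0, 0.0, -1.23, -1.13, 0.0, 0.0, 0.0], [0, 0.0, -1.87, -1.66, 0.0, 0.0, 0.0], [0, 0.0, -2.53, -2.17, 0.0, 0.0, 0.0], [0, 0.0, -3.21, -2.65, 0.0, 0.0, 0.0], [0, -0.0, -3.91, -3.12, 0.0, 0.0, 0.0], [0, 0.0, -4.62, -3.55, 0.0, 0.0, 0.0], [0, 0.0, -5.35, -3.96, 0.0, 0.0, 0.0]]
[[0, 0.0, -0.74, -0.39, 0.0, 0.0, 0.0], [0, 0.0, -1.49, -0.75, 0.0, 0.0, 0.0], [0, 0.0, -2.26, -1.08, 0.0, 0.0, 0.0], [0, 0.0, -3.03, -1.38, 0.0, 0.0, 0.0], [0, 0.0, -3.82, -1.66, 0.0, 0.0, 0.0], [0, 0.0, -4.62, -1.91, 0.0, 0.0, 0.0], [0, 0.0, -5.42, -2.14, 0.0, 0.0, 0.0], [0, 0.0, -6.23, -2.33, 0.0, 0.0, 0.0]]
```

```bash
python3 -c "
from h import *
s,c=np.sin(np.radians(10)),np.cos(np.radians(10))
show([(-.232+.031*s,0,.09-.031*c),(-.232+.043*s,0,.09-.043*c)],Rp(10))"
```

```text
t 8.55 unitTCP [-2.237e+02  1.000e-01  6.030e+01] F [ 4.7 -1.5  4.5] open 0.0074 j [ 38.    2.3 -53.7  23.2 -23.6 -57.4]
[ 0.008  0.305  0.008 -0.089 -0.001  0.001]
[ 7.000e-03  4.120e-01  1.203e+00 -8.900e-02 -1.000e-03  1.000e-03]
```

Request:
move_arm([
  [2.8,0,0,0,0,0,0],
  [2.8,0,0,0,0,0,0],
  [2.8,0,0,0,0,0,0],
  [2.8,0,0.3,0,-0.045,0,0],
  [2.8,0,0.4,0.6,-0.09,0,0],
  [2.8,0,0.4,1.2,-0.09,0,0],
  [2.8,0,0.4,1.2,-0.09,0,0],
  [2.8,0,0.4,1.2,-0.09,0,0],
])

```text
clock: 9.55
tool_pos: [0.4867, 0.0751, 0.0471]
orientation: [-170.1, -0.1, -88.9]
force: [-0.0, 0.6, -0.3]
opening: 0.0277
```

Request:
move_arm([
  [0,0,0,0,0,0,0],
  [0,0,0,0,0,0,0],
  [0,0,0,0,0,0,0],
  [0,0,0,0,0,0,0],
  [0,0,0,0,0,0,0],
  [0,0,0,0,0,0,0],
  [0,0,0,0,0,0,0],
  [0,0,0,0,0,0,0],
])

```text
clock: 10.55
tool_pos: [0.4881, 0.0758, 0.0478]
orientation: [-170.0, -0.1, -88.9]
force: [4.8, -2.8, -1.5]
opening: 0.011
```

```bash
python3 -c "
from h import *
show([],Rp(15))
from plant import cams
import cv2
cv2.imwrite('pics/side6.png',cv2.resize(cams.snapshot('side')['frame'][180:240,300:370,::-1],None,fx=10,fy=10,interpolation=2))
"
```

```text
t 10.55 unitTCP [-2.242e+02 -1.000e-01  4.780e+01] F [ 4.8 -2.8 -1.5] open 0.011 j [ 36.5   6.3 -46.1  11.7 -30.  -45.2]
```

View pics/side6.png

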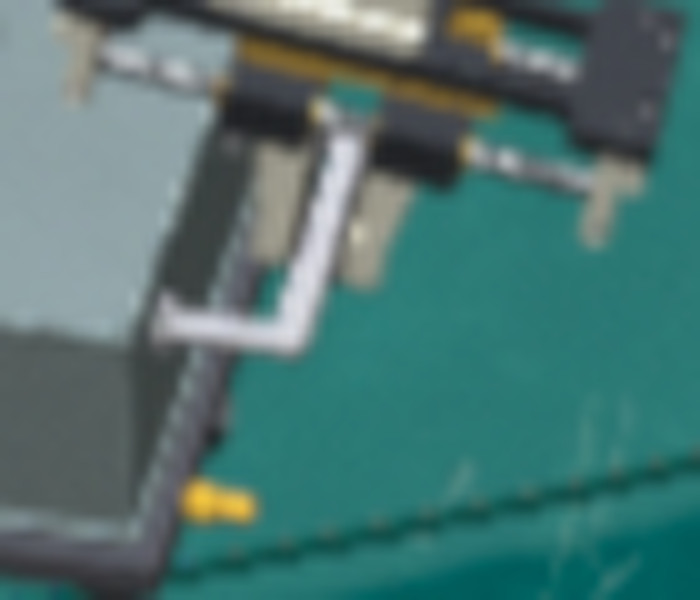

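```bash
python3 -c "
from h import *
r,a=np.hypot(.232,.055),np.arctan2(.055,.232)
B=lambda t:np.array([-r*np.cos(a+t),0,r*np.sin(a+t)])
T=np.linspace(0,1.12,33)
R0=Rp(10)
for c in range(4):
  print([[0]+[round(float(v),1) for k,v in enumerate(row(U(*B(T[i])),R0,U(*B(T[8*c])),R0))] for i in range(8*c+1,8*c+9)])
"
```

```text
[[0, -0.0, -0.3, -0.8, 0.0, 0.0, 0.0], [0, 0.0, -0.7, -1.5, 0.0, 0.0, 0.0], [0, 0.0, -1.1, -2.2, 0.0, 0.0, 0.0], [0, 0.0, -1.5, -3.0, 0.0, 0.0, 0.0], [0, 0.0, -2.0, -3.7, 0.0, 0.0, 0.0], [0, 0.0, -2.4, -4.4, 0.0, 0.0, 0.0], [0, 0.0, -2.9, -5.0, 0.0, 0.0, 0.0], [0, 0.0, -3.5, -5.7, 0.0, 0.0, 0.0]]
[[0, 0.0, -0.5, -0.6, 0.0, 0.0, 0.0], [0, -0.0, -1.1, -1.3, 0.0, 0.0, 0.0], [0, 0.0, -1.7, -1.8, 0.0, 0.0, 0.0], [0, -0.0, -2.3, -2.4, 0.0, 0.0, 0.0], [0, -0.0, -2.9, -3.0, 0.0, 0.0, 0.0], [0, 0.0, -3.6, -3.5, 0.0, 0.0, 0.0], [0, 0.0, -4.2, -4.0, 0.0, 0.0, 0.0], [0, -0.0, -4.9, -4.5, 0.0, 0.0, 0.0]]
[[0, -0.0, -0.7, -0.5, 0.0, 0.0, 0.0], [0, 0.0, -1.4, -0.9, 0.0, 0.0, 0.0], [0, 0.0, -2.1, -1.3, 0.0, 0.0, 0.0], [0, 0.0, -2.9, -1.7, 0.0, 0.0, 0.0], [0, 0.0, -3.6, -2.1, 0.0, 0.0, 0.0], [0, -0.0, -4.4, -2.4, 0.0, 0.0, 0.0], [0, 0.0, -5.2, -2.7, 0.0, 0.0, 0.0], [0, 0.0, -6.0, -3.0, 0.0, 0.0, 0.0]]
[[0, 0.0, -0.8, -0.3, 0.0, 0.0, 0.0], [0, 0.0, -1.6, -0.5, 0.0, 0.0, 0.0], [0, 0.0, -2.4, -0.7, 0.0, 0.0, 0.0], [0, 0.0, -3.2, -0.8, 0.0, 0.0, 0.0], [0, 0.0, -4.1, -1.0, 0.0, 0.0, 0.0], [0, 0.0, -4.9, -1.1, 0.0, 0.0, 0.0], [0, 0.0, -5.7, -1.2, 0.0, 0.0, 0.0], [0, 0.0, -6.5, -1.2, 0.0, 0.0, 0.0]]
```

Request:
move_arm([
  [0,0,-0.3,-0.8,0,0,0],
  [0,0,-0.7,-1.5,0,0,0],
  [0,0,-1.1,-2.2,0,0,0],
  [0,0,-1.5,-3.0,0,0,0],
  [0,0,-2.0,-3.7,0,0,0],
  [0,0,-2.4,-4.4,0,0,0],
  [0,0,-2.9,-5.0,0,0,0],
  [0,0,-3.5,-5.7,0,0,0],
])

```text
clock: 11.6
tool_pos: [0.5102, 0.076, 0.108]
orientation: [-170.3, -0.1, -88.9]
force: [-1.7, 6.0, -12.2]
opening: 0.011
```

```bash
python3 -c "
from h import *
show([],Rp(15))
from plant import cams
import cv2
cv2.imwrite('pics/side7.png',cv2.resize(cams.snapshot('side')['frame'][140:250,240:370,::-1],None,fx=5,fy=5,interpolation=2))
"
```

```text
t 11.6 unitTCP [-202.1   -0.4  108. ] F [ -1.7   6.  -12.2] open 0.011 j [ 34.8   3.7 -37.7   8.3 -40.9 -39.7]
```

View pics/side7.png

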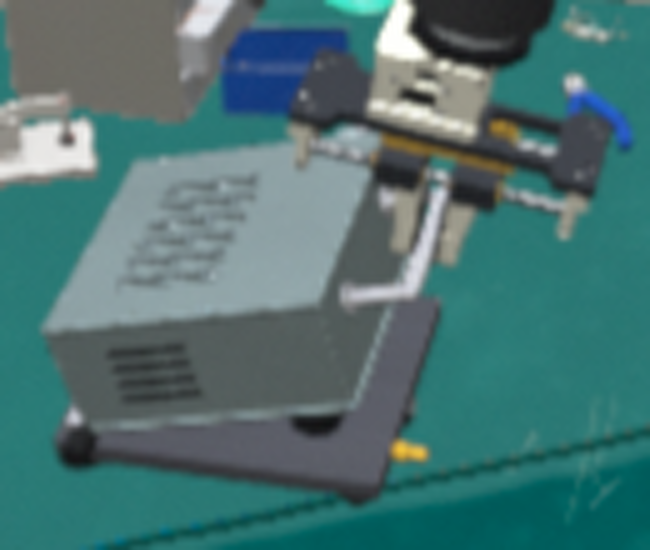

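Request:
move_arm([
  [0,0,-0.5,-0.6,0,0,0],
  [0,0,-1.1,-1.3,0,0,0],
  [0,0,-1.7,-1.8,0,0,0],
  [0,0,-2.3,-2.4,0,0,0],
  [0,0,-2.9,-3.0,0,0,0],
  [0,0,-3.6,-3.5,0,0,0],
  [0,0,-4.2,-4.0,0,0,0],
  [0,0,-4.9,-4.5,0,0,0],
])

```text
clock: 12.65
tool_pos: [0.5473, 0.0766, 0.1604]
orientation: [-170.6, -0.1, -89.0]
force: [-23.8, 9.6, 7.7]
opening: 0.0108
```

Request:
move_arm([
  [0,0,-0.7,-0.5,0,0,0],
  [0,0,-1.4,-0.9,0,0,0],
  [0,0,-2.1,-1.3,0,0,0],
  [0,0,-2.9,-1.7,0,0,0],
  [0,0,-3.6,-2.1,0,0,0],
  [0,0,-4.4,-2.4,0,0,0],
  [0,0,-5.2,-2.7,0,0,0],
  [0,0,-6.0,-3.0,0,0,0],
])

```text
clock: 13.65
tool_pos: [0.6028, 0.0773, 0.2029]
orientation: [-170.4, -0.2, -88.9]
force: [-18.5, 1.7, 11.7]
opening: 0.0111
```

```bash
python3 -c "
from h import *
show([(-.2242+.2325*0+ .232-.0516,0,.0478+.2677-.09)],Rp(10))
from plant import cams
import cv2
cv2.imwrite('pics/side8.png',cv2.resize(cams.snapshot('side')['frame'][130:250,240:370,::-1],None,fx=5,fy=5,interpolation=2))
"
```

```text
t 13.65 unitTCP [-109.4   -0.9  202.9] F [-18.5   1.7  11.7] open 0.0111 j [ 28.9   7.6 -18.3   5.6 -55.7 -30.6]
[-8.300e-02 -6.850e+00 -1.138e+00  7.000e-03 -3.000e-03  0.000e+00]
```

View pics/side8.png

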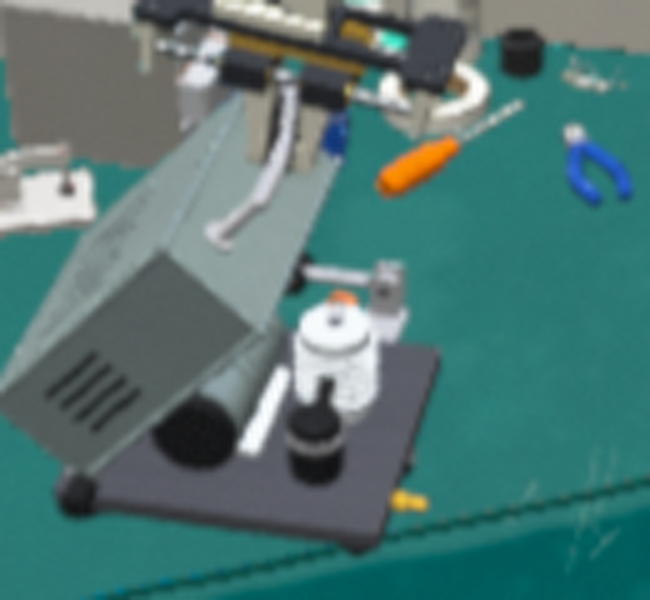

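Request:
move_arm([
  [0,0,-0.8,-0.3,0,0,0],
  [0,0,-1.6,-0.5,0,0,0],
  [0,0,-2.4,-0.7,0,0,0],
  [0,0,-3.2,-0.8,0,0,0],
  [0,0,-4.1,-1.0,0,0,0],
  [0,0,-4.9,-1.1,0,0,0],
  [0,0,-5.7,-1.2,0,0,0],
  [0,0,-6.5,-1.2,0,0,0],
])

```text
clock: 14.7
tool_pos: [0.6664, 0.0785, 0.2263]
orientation: [-170.3, -0.2, -88.9]
force: [-12.1, -0.2, 10.4]
opening: 0.0108
```

```bash
python3 -c "
from h import *
show([(-.2242+ .232-.0516,0,.0478+.2677-.09)],Rp(10))
from plant import cams
import cv2
cv2.imwrite('pics/side9.png',cv2.resize(cams.snapshot('side')['frame'][130:250,240:370,::-1],None,fx=5,fy=5,interpolation=2))
"
```

```text
t 14.7 unitTCP [-45.8  -0.9 226.3] F [-12.1  -0.2  10.4] open 0.0108 j [ 26.   12.8  -8.6   4.9 -60.  -27. ]
[-0.094 -0.189  0.11   0.005 -0.003  0.   ]
```

View pics/side9.png

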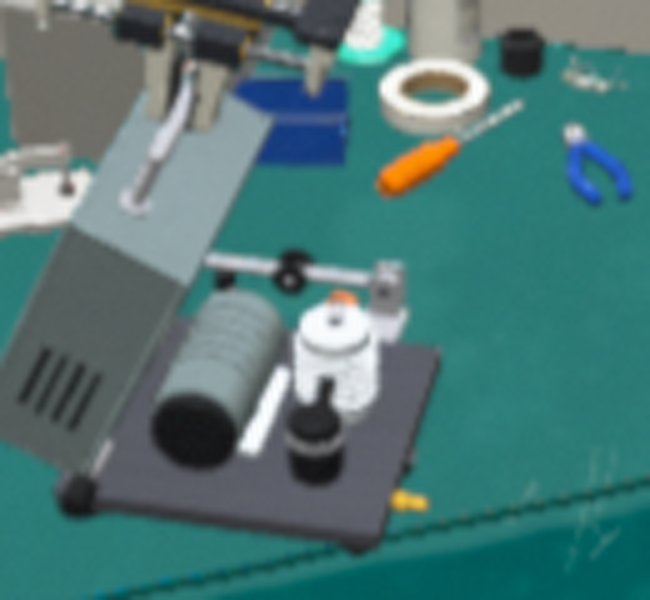

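Request:
move_arm([
  [0,0,-0.2,0,0,0,0],
  [0,0,-0.4,0,0,0,0],
  [0,0,-0.6,0,0,0,0],
  [0,0,-0.8,0,0,0,0],
  [0,0,-0.8,0,0,0,0],
  [0,0,-0.8,0,0,0,0],
  [0,0,-0.8,0,0,0,0],
  [0,0,-0.8,0,0,0,0],
])

```text
clock: 15.75
tool_pos: [0.6683, 0.0783, 0.2265]
orientation: [-170.8, -0.2, -88.9]
force: [-36.0, 3.5, 20.0]
opening: 0.0109
```

```bash
python3 -c "
from h import *
show([(-.2242+ .232-.0516,0,.0478+.2677-.09)],Rp(10))
"
```

```text
t 15.75 unitTCP [-43.9  -1.1 226.5] F [-36.    3.5  20. ] open 0.0109 j [ 25.8  13.3  -7.7   4.6 -60.9 -26.6]
[-0.111  0.001  0.099  0.014 -0.004 -0.   ]
```

```bash
cat > kin.py <<'E'
import numpy as np
from scipy.optimize import least_squares
from scipy.spatial.transform import Rotation as Ro
D=[([79.99,20.592,.634,-.02,-70.137,-16.507],[.30114,.60348,.19202],[179.9,0,-26.52]),
([84,-27.1,-58.2,40.7,-62.7,-14],[.4032,.1646,.2665],[178.4,-35.5,1]),
([36.8,.7,-28.3,4.8,-60.8,-28.9],[.4709,.0763,.1792],[-177.9,-3.6,-79.9]),
([32.5,3.9,-25.4,.2,-60.6,-31.1],[.4798,.0768,.1611],[-179.8,-.1,-88.5]),
([32.3,9.3,-32.1,.2,-48.5,-31.4],[.4804,.0758,.0754],[-179.8,-.1,-88.9]),
([38,2.5,-53.6,23.1,-23.6,-57.3],[.4893,.0762,.0599],[-164.9,-.1,-88.9]),
([36.5,6.3,-46.1,11.7,-30,-45.2],[.4881,.0758,.0478],[-170,-.1,-88.9]),
([34.8,3.7,-37.7,8.3,-40.9,-39.7],[.5102,.076,.108],[-170.3,-.1,-88.9]),
([28.9,7.6,-18.3,5.6,-55.7,-30.6],[.6028,.0773,.2029],[-170.4,-.2,-88.9]),
([26,12.8,-8.6,4.9,-60,-27],[.6664,.0785,.2263],[-170.3,-.2,-88.9])]
rx=lambda a:Ro.from_euler('x',a,degrees=True).as_matrix()
ry=lambda a:Ro.from_euler('y',a,degrees=True).as_matrix()
rz=lambda a:Ro.from_euler('z',a,degrees=True).as_matrix()
def fk(p,j,s4=1,s6=1):
    a1,d,z0,L2,a3,L4,L6=p[:7]
    R=rz(j[0]);P=R@[a1,d,z0]
    R2=R@ry(j[1]);P=P+R2@[0,0,L2]
    R3=R2@ry(-j[2]);P=P+R3@[L4,0,a3]
    R4=R3@rx(s4*j[3]);R5=R4@ry(-j[4]);R6=R5@rx(s6*j[5])
    P=P+R6@[L6,0,0]
    return P,R6
if __name__=="__main__":
  for s4 in(1,-1):
   for s6 in(1,-1):
    f=least_squares(lambda p:np.concatenate([fk(p,j,s4,s6)[0]-x for j,x,_ in D]),[.1,-.19,.3,.4,0,.4,.3])
    # orientation const tool
    C=[fk(f.x,j,s4,s6)[1].T@Ro.from_euler('xyz',o,degrees=True).as_matrix() for j,x,o in D]
    m=Ro.from_matrix(C).mean();e=(Ro.from_matrix(C)*m.inv()).magnitude()
    print(s4,s6,f.x.round(4),abs(f.fun).max(),np.degrees(e).max().round(2),m.as_matrix().round(2).tolist())
E
python3 kin.py
```

```text
1 1 [ 0.1217 -0.22   -0.3332  0.5101  0.087   0.3389 -0.109 ] 0.1574579700751861 86.1 [[-0.19, 0.1, 0.98], [-0.57, 0.8, -0.19], [-0.8, -0.6, -0.1]]
1 -1 [ 0.1217 -0.22   -0.3332  0.5101  0.087   0.3389 -0.109 ] 0.1574579700751861 65.32 [[-0.2, 0.08, 0.98], [-0.96, -0.22, -0.18], [0.2, -0.97, 0.12]]
-1 1 [ 0.0667 -0.1857  0.2574  0.5066  0.019   0.4016  0.4029] 0.07714566651387372 50.62 [[-0.0, 0.0, 1.0], [-0.44, 0.9, -0.0], [-0.9, -0.44, -0.0]]
-1 -1 [ 0.0667 -0.1857  0.2574  0.5066  0.019   0.4016  0.4029] 0.07714566651387372 0.11 [[-0.0, 0.0, 1.0], [-1.0, -0.0, -0.0], [0.0, -1.0, 0.0]]
```

```bash
cat >> kin.py <<'E'
def fk2(p,j):
    R=rz(j[0]);P=R@[p[0],p[1],p[2]]
    R2=R@ry(j[1]);P=P+R2@[p[7],0,p[3]]
    R3=R2@ry(-j[2]);P=P+R3@[p[5],0,p[4]]
    R4=R3@rx(-j[3]);P=P+R4@[0,p[8],p[9]]
    R5=R4@ry(-j[4]);P=P+R5@[0,0,p[10]]
    R6=R5@rx(-j[5]);return P+R6@[p[6],0,0],R6
def fit():
    return least_squares(lambda p:np.r_[np.concatenate([fk2(p,j)[0]-x for j,x,_ in D]),1e-3*p[7:]],[.1,-.1,.3,.5,0,.4,.3,0,-.1,0,0])
if __name__=="__main__":
    f=fit();print(f.x.round(4),abs(f.fun).max())
E
python3 kin.py|tail -2
```

```text
[ 3.600e-03  4.000e-04  1.974e-01  6.022e-01 -4.000e-04  4.622e-01
  4.115e-01 -1.400e-03 -1.920e-01  4.000e-04 -1.100e-03] 0.0007131623333060111
```

```bash
cat > ik.py <<'E'
from h import *
import kin
pk=kin.fit().x
M=np.array([[0,0,1],[-1,0,0],[0,-1,0.]])
lo=np.array([-176,-82,-58.28,-173.87,-174.79,-173.66]);hi=np.array([176,121.7,71.7,95.5,-.11,173.66])
def err(j,P,R):
    p,r=kin.fk2(pk,j);return np.r_[(p-P)*10,Ro.from_matrix(R.T@(r@M)).as_rotvec()]
def ik(P,R,j0):
    f=kin.least_squares(lambda j:err(j,P,R),np.clip(j0,lo+.01,hi-.01),bounds=(lo,hi),x_scale=50);return f.x,np.abs(f.fun).max()
E
cat > t.py <<'E'
from ik import *
j0=cur()[0]["joint_pos"]
p,r=kin.fk2(pk,j0);print(p,cur()[1])
for tilt in(30,35,40):
  for flip in(0,1):
    R=Rt(tilt,flip);j=np.array(j0)+[ -5,0,-20,0,0,90 if not flip else -90]
    for th in(0,.5,.98):
      G=np.array([-.15+.07*np.cos(th),-.142,.05+.07*np.sin(th)])
      P=U(*G)+.041*R[:,2]
      j,e=ik(P,R,j);print(tilt,flip,th,j.round(0),round(e,4))
E
python3 t.py
```

```text
[0.66822955 0.07844004 0.22642292] [0.66829171 0.07832287 0.22648241]
30 0 0 [ 11.  18. -42.   3.  -1.  78.] 0.0866
30 0 0.5 [ 11.  14. -46.  18.  -2.  64.] 0.07
30 0 0.98 [ 10.   9. -51.  30.  -3.  52.] 0.0518
30 1 0 [  11.   18.  -42.    3.   -1. -102.] 0.0866
30 1 0.5 [  11.   14.  -46.   18.   -2. -116.] 0.07
30 1 0.98 [  10.    9.  -51.   30.   -3. -128.] 0.0518
35 0 0 [  9.  18. -35. -27.  -0. 110.] 0.087
35 0 0.5 [ 11.  14. -41. -10.  -0.  92.] 0.1014
35 0 0.98 [ 12.  10. -46.   2.  -0.  79.] 0.1045
35 1 0 [  9.  18. -35. -27.  -0. -70.] 0.087
35 1 0.5 [ 11.  14. -41. -10.  -0. -88.] 0.1014
35 1 0.98 [  12.   10.  -46.    2.   -0. -101.] 0.1045
40 0 0 [  4.  18. -30. -54.  -0. 142.] 0.0371
40 0 0.5 [  7.  14. -34. -42.  -0. 128.] 0.0689
40 0 0.98 [  9.   9. -38. -33.  -0. 117.] 0.091
40 1 0 [  4.  18. -30. -54.  -0. -38.] 0.0371
40 1 0.5 [  7.  14. -34. -42.  -0. -52.] 0.0689
40 1 0.98 [  9.   9. -38. -33.  -0. -63.] 0.091
```

```bash
cat > t2.py <<'E'
from ik import *
rng=np.random.default_rng(0)
for tilt in(20,30,35,40,45):
    R=Rt(tilt,0)
    for th in(0,.98):
      G=np.array([-.15+.07*np.cos(th),-.142,.05+.07*np.sin(th)])
      P=U(*G)+.041*R[:,2];S=set()
      for k in range(60):
        j,e=ik(P,R,rng.uniform([-40,-20,-58,-170,-120,-170],[90,60,20,95,-1,170]))
        if e<1e-3:S.add(tuple((j/2).round()*2))
      print(tilt,th,S)
E
python3 t2.py
```

```text
20 0 {(np.float64(12.0), np.float64(18.0), np.float64(-44.0), np.float64(24.0), np.float64(-10.0), np.float64(54.0))}
20 0.98 {(np.float64(14.0), np.float64(12.0), np.float64(-40.0), np.float64(14.0), np.float64(-20.0), np.float64(64.0))}
30 0 set()
30 0.98 set()
35 0 set()
35 0.98 set()
40 0 set()
40 0.98 set()
45 0 set()
45 0.98 set()
```

```bash
cat > t3.py <<'E'
from ik import *
rng=np.random.default_rng(0)
def sols(P,R,n=80,dev=False):
    S={}
    for k in range(n):
        f=kin.least_squares(lambda j:err(j,P,R),rng.uniform([-176,-82,-58,-170,-120,-170],[176,100,60,95,-1,170]),x_scale=50)
        if abs(f.fun).max()<1e-4:
            j=f.x.copy();j[[0,3,4,5]]=(j[[0,3,4,5]]+180)%360-180;S[tuple((j).round())]=np.all((j>lo)&(j<hi))
    return S
if __name__=="__main__":
  for tilt in(30,40):
    R=Rt(tilt,0)
    for th in(0,.98):
      G=np.array([-.15+.07*np.cos(th),-.142,.05+.07*np.sin(th)])
      P=U(*G)+.041*R[:,2]
      for s,v in sols(P,R).items(): print(tilt,th,[int(x) for x in s],v)
E
python3 t3.py
```

```text
30 0 [-165, -117, -34, -162, -156, 94] False
30 0 [150, -119, -29, -31, 150, -90] False
30 0 [-165, 243, -34, -162, -156, 94] False
30 0 [15, 117, -145, 18, -157, 95] False
30 0 [15, -243, -145, 18, -157, 95] False
30 0 [-30, 119, 210, 148, 151, -91] False
30 0 [-30, -241, -150, 148, 151, -91] False
30 0 [15, 117, 215, 18, -157, 95] False
30 0.98 [-30, -249, -152, 142, 155, -98] False
30 0.98 [157, -113, -59, 57, -166, -13] False
30 0.98 [-165, -109, -32, -156, -162, 100] False
30 0.98 [-170, -112, -56, 137, 173, 39] False
30 0.98 [150, -111, -27, -38, 155, -97] False
30 0.98 [-24, 113, -120, -126, -165, -14] False
30 0.98 [-30, 111, -152, 142, 155, -98] False
30 0.98 [15, -251, -147, 24, -163, 101] False
30 0.98 [150, 249, -27, -38, 155, -97] False
30 0.98 [-24, -247, -120, -126, -165, -14] False
40 0 [17, -240, -138, 21, -151, 97] False
40 0 [-163, -120, -41, -159, -150, 96] False
40 0 [-32, -238, -144, 144, 143, -94] False
40 0 [147, -122, -35, -36, 142, -93] False
40 0.98 [164, -117, -68, 79, -169, 2] False
40 0.98 [-19, -243, -111, -107, -167, -1] False
40 0.98 [17, -249, -140, 27, -158, 104] False
40 0.98 [-19, 117, -111, -107, -167, -1] False
40 0.98 [6, 115, -113, -56, 176, 30] False
40 0.98 [-163, -111, -39, -153, -157, 103] False
40 0.98 [-33, -247, -146, 137, 148, -101] False
40 0.98 [147, -113, -33, -42, 148, -100] False
40 0.98 [6, -245, -113, -56, 176, 30] False
40 0.98 [-176, -116, -67, 119, 178, 27] False
```

```bash
cat > t4.py <<'E'
from ik import *
js=np.array([12,18,-44,24,-10,54.]);je=np.array([14,12,-40,14,-20,64.])
Uq=Ro.from_euler('z',q[2]).as_matrix()
for yaw in(-12,0,12):
  for side in(-10,0,10):
    out=[]
    for tilt in(16,20,22,25,28,32):
      R=Uq@Ro.from_euler('z',yaw,degrees=True).as_matrix()@Ro.from_euler('x',side,degrees=True).as_matrix()@Uq.T@Rt(tilt)
      es=[]
      for th in(0,.98,1.05):
        G=np.array([-.15+.07*np.cos(th),-.142,.05+.07*np.sin(th)])
        P=U(*G)+.041*R[:,2]
        b=min((ik(P,R,x) for x in(js,je)),key=lambda t:t[1]);es.append("ok" if b[1]<1e-3 else f"{b[1]:.3f}")
      out.append((tilt,es, b[0].round(0).tolist() if b[1]<1e-3 else ''))
    print(yaw,side);[print("   ",o) for o in out]
E
python3 t4.py
```

```text
-12 -10
    (16, ['ok', 'ok', 'ok'], [20.0, 13.0, -43.0, 35.0, -29.0, 30.0])
    (20, ['ok', 'ok', 'ok'], [17.0, 11.0, -50.0, 51.0, -23.0, 17.0])
    (22, ['0.013', 'ok', 'ok'], [13.0, 10.0, -54.0, 63.0, -19.0, 9.0])
    (25, ['0.060', 'ok', 'ok'], [4.0, 9.0, -58.0, 88.0, -15.0, -7.0])
    (28, ['0.106', '0.037', '0.035'], '')
    (32, ['0.168', '0.100', '0.097'], '')
-12 0
    (16, ['ok', 'ok', 'ok'], [16.0, 12.0, -38.0, 16.0, -27.0, 49.0])
    (20, ['0.008', 'ok', 'ok'], [16.0, 10.0, -46.0, 29.0, -18.0, 37.0])
    (22, ['0.040', 'ok', 'ok'], [13.0, 10.0, -51.0, 44.0, -13.0, 25.0])
    (25, ['0.088', '0.016', '0.013'], '')
    (28, ['0.136', '0.064', '0.061'], '')
    (32, ['0.182', '0.127', '0.124'], '')
-12 10
    (16, ['ok', 'ok', 'ok'], [10.0, 12.0, -29.0, -6.0, -30.0, 73.0])
    (20, ['ok', 'ok', 'ok'], [12.0, 11.0, -34.0, -3.0, -23.0, 68.0])
    (22, ['ok', 'ok', 'ok'], [12.0, 10.0, -37.0, 0.0, -18.0, 65.0])
    (25, ['0.008', 'ok', 'ok'], [13.0, 9.0, -44.0, 9.0, -10.0, 55.0])
    (28, ['0.033', '0.018', '0.018'], '')
    (32, ['0.059', '0.056', '0.056'], '')
0 -10
    (16, ['
[... 1572 characters left out ...]
    (22, ['ok', 'ok', 'ok'], [12.0, 11.0, -35.0, -1.0, -22.0, 92.0])
    (25, ['ok', 'ok', 'ok'], [12.0, 10.0, -37.0, -1.0, -18.0, 92.0])
    (28, ['ok', 'ok', 'ok'], [12.0, 10.0, -39.0, -2.0, -13.0, 93.0])
    (32, ['ok', 'ok', 'ok'], [12.0, 9.0, -42.0, -5.0, -7.0, 96.0])
12 10
    (16, ['ok', 'ok', 'ok'], [4.0, 15.0, -20.0, -18.0, -42.0, 110.0])
    (20, ['ok', 'ok', 'ok'], [3.0, 14.0, -22.0, -21.0, -37.0, 113.0])
    (22, ['ok', 'ok', 'ok'], [3.0, 14.0, -23.0, -23.0, -35.0, 115.0])
    (25, ['ok', 'ok', 'ok'], [2.0, 13.0, -24.0, -26.0, -33.0, 118.0])
    (28, ['ok', 'ok', 'ok'], [1.0, 12.0, -25.0, -30.0, -30.0, 122.0])
    (32, ['ok', 'ok', 'ok'], [-1.0, 11.0, -26.0, -36.0, -28.0, 129.0])
```

```bash
cat > plan.py <<'E'
from ik import *
from scipy.spatial.transform import Slerp
Uq=Ro.from_euler('z',q[2]).as_matrix()
def RG(tilt=28,side=8,yaw=0):
    return Uq@Ro.from_euler('z',yaw,degrees=True).as_matrix()@Ro.from_euler('x',side,degrees=True).as_matrix()@Uq.T@Rt(tilt)
def grip(th,back=0.,off=.041,R=None):
    R=RG() if R is None else R
    G=U(-.15+.07*np.cos(th),-.142,.05+.07*np.sin(th)); return G+(off-back)*R[:,2],R
def lerp(A,B,u):
    return A[0]+(B[0]-A[0])*u, Slerp([0,1],Ro.from_matrix([A[1],B[1]]))(u).as_matrix()
def rows(hands,poses,base):
    return [[h]+[round(float(v),1 if k<3 else 2) for k,v in enumerate(row(*p,*base))] for h,p in zip(hands,poses)]
E
cat > t5.py <<'E'
from plan import *
o,P0,R0=cur();A=(P0,R0);j=o["joint_pos"]
B=(P0-.07*R0[:,2],R0)
C=lerp(B,(U(-.20,-.04,.30),RG()),.35);C=(U(-.15,-.02,.31),C[1])
V=(U(-.21,-.13,.25),RG()); Pre=grip(0,.09); Gr=grip(0)
jj=j
for nm,X in dict(B=B,C=C,V=V,Pre=Pre,Gr=Gr,G5=grip(.5),G1=grip(1.0),out=grip(1.0,.1)).items():
    jj,e=ik(*X,jj);print(nm,toU(X[0]).round(3),jj.round(0),round(e,4))
c1=[A,A,A,lerp(A,B,.5),B,lerp(B,C,.5),C,lerp(C,V,.2)]
print(rows([3.6]*8,c1,A))
c2=[lerp(C,V,.4),lerp(C,V,.6),lerp(C,V,.8),V,V,lerp(V,Pre,.35),lerp(V,Pre,.7),Pre]
print(rows([3.8]*8,c2,lerp(C,V,.2)))
E
python3 t5.py
```

```text
B [-0.055 -0.001  0.296] [ 26.  11.  -2.   4. -69. -26.] 0.0
C [-0.15 -0.02  0.31] [ 33.  -5. -21.  11. -60.  -6.] 0.0
V [-0.21 -0.13  0.25] [ 16. -16. -37.   0. -40.  73.] 0.0
Pre [-0.103 -0.148  0.093] [  9.   8. -35. -10. -18.  89.] 0.0
Gr [-0.061 -0.137  0.014] [  9.  18. -32. -18. -11.  97.] 0.0
G5 [-0.069 -0.137  0.048] [ 10.  14. -34. -13. -13.  91.] 0.0
G1 [-0.093 -0.137  0.073] [ 10.  10. -36. -10. -15.  88.] 0.0
out [-0.14  -0.149  0.16 ] [ 10.  -1. -36.  -6. -27.  84.] 0.0
[[3.6, 0.0, 0.0, 0.0, 0.0, 0.0, 0.0], [3.6, 0.0, 0.0, 0.0, 0.0, 0.0, 0.0], [3.6, 0.0, 0.0, 0.0, 0.0, 0.0, 0.0], [3.6, 0.0, 0.0, -3.5, -0.0, -0.0, -0.0], [3.6, 0.0, 0.0, -7.0, 0.0, 0.0, 0.0], [3.6, 1.0, 4.6, -8.5, 0.06, 0.03, -0.26], [3.6, 1.9, 9.1, -9.9, 0.13, 0.05, -0.53], [3.6, 4.1, 10.5, -8.9, 0.17, 0.07, -0.72]]
[[3.8, 0.6, 2.6, 0.7, 0.05, 0.02, -0.2], [3.8, 1.2, 5.2, 1.5, 0.09, 0.04, -0.39], [3.8, 1.9, 7.8, 2.2, 0.14, 0.06, -0.59], [3.8, 2.5, 10.4, 3.0, 0.19, 0.08, -0.78], [3.8, 2.5, 10.4, 3.0, 0.19, 0.08, -0.78], [3.8, 4.0, 9.6, 9.4, 0.19, 0.08, -0.78], [3.8, 5.6, 8.7, 15.9, 0.19, 0.08, -0.78], [3.8, 6.9, 7.9, 21.4, 0.19, 0.08, -0.78]]
```

Request:
move_arm([
  [3.6,0,0,0,0,0,0],
  [3.6,0,0,0,0,0,0],
  [3.6,0,0.4,0,0,0,0],
  [3.6,0,0.4,-3.5,0,0,0],
  [3.6,0,0.4,-7,0,0,0],
  [3.6,1.0,4.6,-8.5,0.04,0.02,-0.18],
  [3.6,1.9,9.1,-9.9,0.09,0.04,-0.36],
  [3.6,4.1,10.5,-8.9,0.13,0.05,-0.54],
])

```text
clock: 16.75
tool_pos: [0.5574, 0.0368, 0.2983]
orientation: [-164.8, -9.9, -58.8]
force: [0.1, -0.4, 0.1]
opening: 0.0361
```

```bash
cat > t6.py <<'E'
from plan import *
o,P0,R0=cur();A=(P0,R0);show([],None)
V=(U(-.21,-.13,.25),RG()); Pre=grip(0,.09)
c2=[lerp(A,V,u) for u in(.2,.4,.6,.8,1)]+[lerp(V,Pre,.35),lerp(V,Pre,.7),Pre]
for r in rows([3.8]*8,c2,A):print(r)
from plant import cams
import cv2
cv2.imwrite('pics/side10.png',cv2.resize(cams.snapshot('side')['frame'][100:250,240:400,::-1],None,fx=4,fy=4,interpolation=2))
E
python3 t6.py
```

```text
t 16.75 unitTCP [-155.7  -40.5  298.3] F [ 0.1 -0.4  0.1] open 0.0361 j [ 31.1  -6.1 -24.2  11.4 -57.1  -3.5]
[3.8, 0.8, 2.1, 0.6, 0.04, 0.02, -0.19]
[3.8, 1.6, 4.1, 1.2, 0.09, 0.03, -0.38]
[3.8, 2.5, 6.2, 1.8, 0.13, 0.05, -0.58]
[3.8, 3.3, 8.3, 2.4, 0.17, 0.07, -0.77]
[3.8, 4.1, 10.3, 3.0, 0.22, 0.09, -0.96]
[3.8, 5.6, 9.0, 9.4, 0.22, 0.09, -0.96]
[3.8, 7.0, 7.8, 15.8, 0.22, 0.09, -0.96]
[3.8, 8.2, 6.6, 21.3, 0.22, 0.09, -0.96]
```

View pics/side10.png

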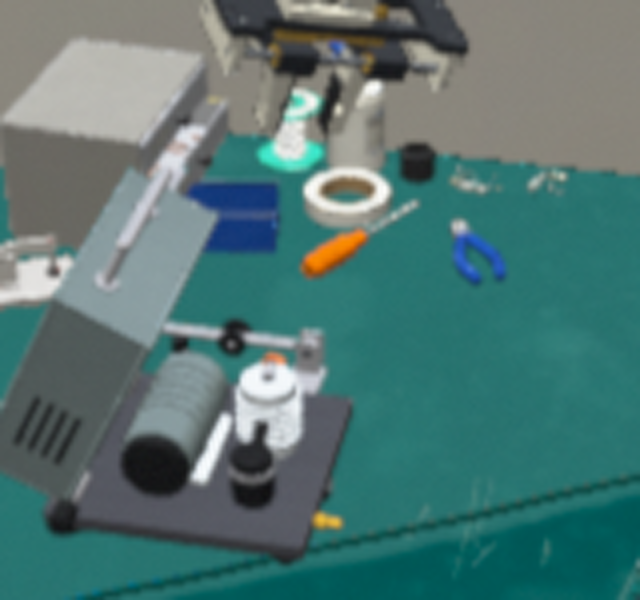

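Request:
move_arm([
  [3.8,0.8,2.1,0.6,0.04,0.02,-0.18],
  [3.8,1.6,4.1,1.2,0.08,0.03,-0.36],
  [3.8,2.5,6.2,1.8,0.12,0.05,-0.54],
  [3.8,3.3,8.3,2.4,0.16,0.07,-0.72],
  [3.8,4.1,10.3,3.0,0.2,0.08,-0.88],
  [3.8,5.6,9.0,9.4,0.22,0.09,-0.96],
  [3.8,7.0,7.8,15.8,0.22,0.09,-0.96],
  [3.8,8.2,6.6,21.3,0.22,0.09,-0.96],
])

```text
clock: 17.8
tool_pos: [0.6107, -0.0705, 0.0933]
orientation: [-170.9, -27.9, -3.7]
force: [1.2, 0.6, 1.4]
opening: 0.0379
```

```bash
cat > t7.py <<'E'
from plan import *
o,P0,R0=cur();A=(P0,R0);show([],None)
Pre=grip(0,.09);Gr=grip(0)
c=[Pre,Pre,lerp(Pre,Gr,.3),lerp(Pre,Gr,.6),lerp(Pre,Gr,.8),Gr,Gr,Gr]
for r in rows([3.8]*8,c,A):print(r)
from plant import cams
import cv2,sys
n=sys.argv[1]
cv2.imwrite(f'pics/side{n}.png',cv2.resize(cams.snapshot('side')['frame'][130:230,250:370,::-1],None,fx=6,fy=6,interpolation=2))
cv2.imwrite(f'pics/top{n}.png',cv2.resize(cams.snapshot('top')['frame'][125:225,300:400,::-1],None,fx=6,fy=6,interpolation=2))
E
python3 t7.py 11
```

```text
t 17.8 unitTCP [-104.4 -148.8   93.3] F [1.2 0.6 1.4] open 0.0379 j [  9.3   7.4 -36.1  -9.7 -17.6  87.8]
[3.8, 0.1, -0.1, 0.1, 0.0, -0.0, -0.01]
[3.8, 0.1, -0.1, 0.1, 0.0, -0.0, -0.01]
[3.8, 0.1, -0.1, 2.8, 0.0, -0.0, -0.01]
[3.8, 0.1, -0.1, 5.5, 0.0, -0.0, -0.01]
[3.8, 0.1, -0.1, 7.3, 0.0, -0.0, -0.01]
[3.8, 0.1, -0.1, 9.1, 0.0, -0.0, -0.01]
[3.8, 0.1, -0.1, 9.1, 0.0, -0.0, -0.01]
[3.8, 0.1, -0.1, 9.1, 0.0, -0.0, -0.01]
```

View pics/side11.png

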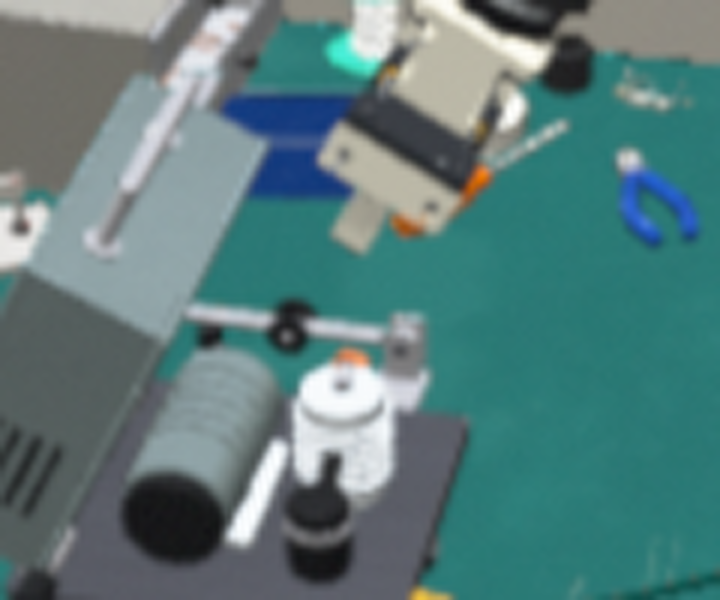

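View pics/top11.png

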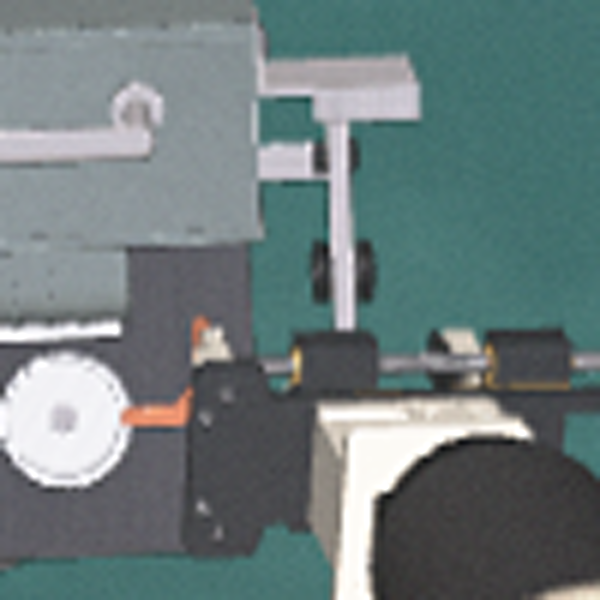

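```bash
python3 - <<'E'
from plan import *
o,P,R=cur()
f=lambda n,X,c,s:((proj(n,X)[0]-c+.5)*s).round(0)
for b in(0,.022,.035):
  for y in(-.026,.0,.026):
    X=P-b*R[:,2]+y*R[:,1]
    print(b,y,"side",f('side',X,(250,130),6),"top",f('top',X,(300,125),6), toU(X).round(3))
for th in[0]:
  X=U(-.08,-.142,.05);print("grip",f('side',X,(250,130),6),f('top',X,(300,125),6))
E
```

```text
0 -0.026 side [321. 296.] top [309. 327.] [-0.107 -0.123  0.087]
0 0.0 side [332. 278.] top [369. 326.] [-0.107 -0.149  0.083]
0 0.026 side [343. 259.] top [430. 326.] [-0.107 -0.175  0.08 ]
0.022 -0.026 side [338. 268.] top [319. 347.] [-0.117 -0.126  0.106]
0.022 0.0 side [349. 250.] top [380. 346.] [-0.117 -0.152  0.103]
0.022 0.026 side [359. 232.] top [441. 345.] [-0.117 -0.177  0.099]
0.035 -0.026 side [348. 252.] top [324. 359.] [-0.123 -0.127  0.118]
0.035 0.0 side [358. 234.] top [387. 358.] [-0.123 -0.153  0.114]
0.035 0.026 side [369. 216.] top [448. 357.] [-0.123 -0.179  0.111]
grip [287. 325.] [345. 272.]
```

Request:
move_arm([
  [3.8,0.1,-0.1,2,0,0,-0.01],
  [3.8,0.1,-0.1,4,0,0,-0.01],
  [3.8,0.1,-0.1,6,0,0,-0.01],
  [3.8,0.1,-0.1,8,0,0,-0.01],
  [3.8,0.1,-0.1,9,0,0,-0.01],
  [3.8,0.1,-0.1,10,0,0,-0.01],
  [3.8,0.1,-0.1,10,0,0,-0.01],
  [3.8,0.1,-0.1,10,0,0,-0.01],
])

```text
clock: 18.9
tool_pos: [0.657, -0.0558, 0.0077]
orientation: [-171.1, -27.9, -3.0]
force: [-0.2, -0.6, 0.8]
opening: 0.038
```

```bash
sed -i 's/def grip(th,back=0.,off=.041/def grip(th,back=0.,off=.050/' plan.py; python3 t7.py 12|head -2
```

```text
t 18.9 unitTCP [ -57.9 -135.     7.7] F [-0.2 -0.6  0.8] open 0.038 j [  9.3  19.2 -32.4 -17.7  -9.8  96.5]
[3.8, 0.1, 0.1, -8.8, 0.0, -0.0, 0.0]
```

View pics/side12.png

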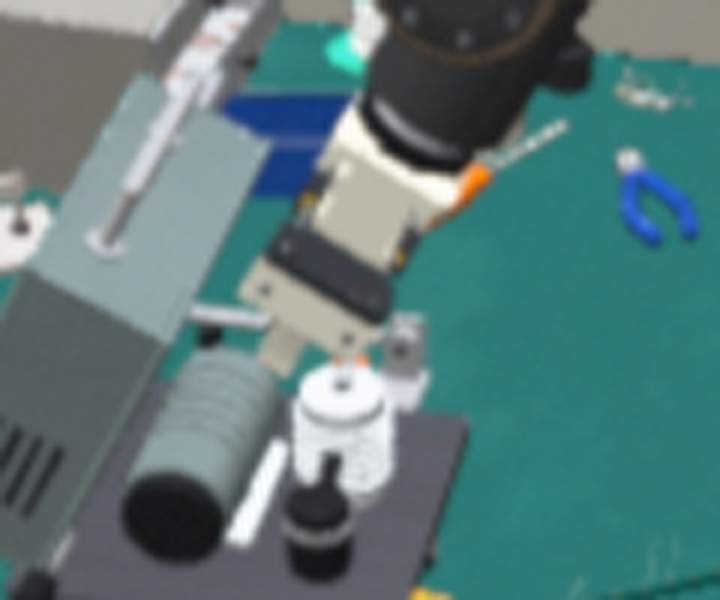

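View pics/top12.png

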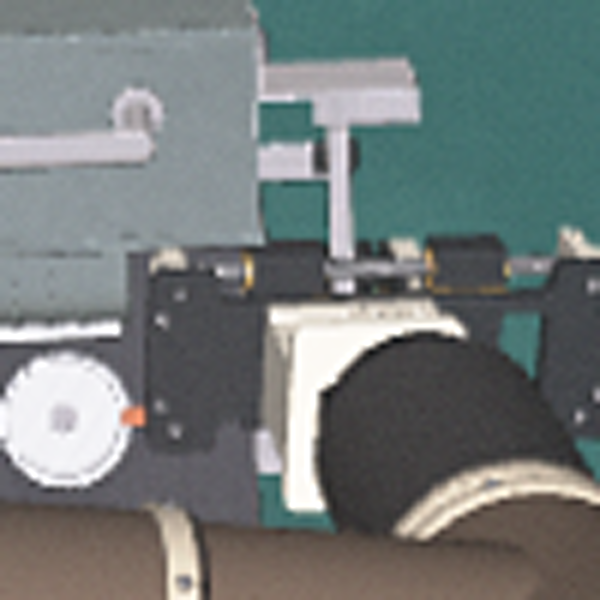

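Request:
move_arm([
  [1.0,0,0,0,0,0,0],
  [1.0,0,0,0,0,0,0],
  [1.0,0,0,0,0,0,0],
  [1.0,0,0,0,0,0,0],
  [1.0,0,0,0,0,0,0],
  [1.0,0,0,0,0,0,0],
  [1.0,0,0,0,0,0,0],
  [1.0,0,0,0,0,0,0],
])

```text
clock: 20.0
tool_pos: [0.657, -0.0569, 0.0073]
orientation: [-171.2, -27.9, -3.0]
force: [0.1, -6.7, -0.2]
opening: 0.0271
```

```bash
python3 t7.py 13|head -1; cat > t8.py <<'E'
from plan import *
o,P0,R0=cur()
g=lambda t:U(-.15+.07*np.cos(t),-.142,.05+.07*np.sin(t))
T=np.linspace(0,1.0,17)
for c in(0,1):
  for i in range(8*c+1,8*c+9): print((100*R0.T@(g(T[i])-g(T[8*c]))).round(1),end=' ')
  print()
E
python3 t8.py
```

```text
t 20.0 unitTCP [ -57.9 -136.     7.3] F [ 0.1 -6.7 -0.2] open 0.0271 j [  9.2  19.3 -32.5 -17.6  -9.8  96.6]
[ 0.2 -0.1 -0.4] [ 0.4 -0.1 -0.8] [ 0.5 -0.2 -1.2] [ 0.6 -0.2 -1.6] [ 0.7 -0.3 -2. ] [ 0.8 -0.3 -2.5] [ 0.8 -0.4 -2.9] [ 0.8 -0.5 -3.3] 
[-0.  -0.1 -0.4] [-0.1 -0.1 -0.9] [-0.1 -0.1 -1.3] [-0.2 -0.2 -1.7] [-0.4 -0.2 -2.1] [-0.5 -0.3 -2.5] [-0.7 -0.3 -2.9] [-0.9 -0.3 -3.3]
```

View pics/top13.png

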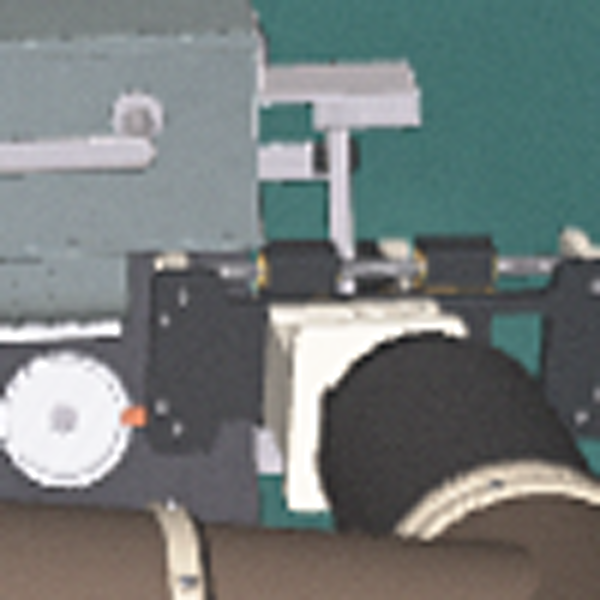

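Request:
move_arm([
  [1.0,0.2,-0.1,-0.4,0,0,0],
  [1.0,0.4,-0.1,-0.8,0,0,0],
  [1.0,0.5,-0.2,-1.2,0,0,0],
  [1.0,0.6,-0.2,-1.6,0,0,0],
  [1.0,0.7,-0.3,-2.0,0,0,0],
  [1.0,0.8,-0.3,-2.5,0,0,0],
  [1.0,0.8,-0.4,-2.9,0,0,0],
  [1.0,0.8,-0.5,-3.3,0,0,0],
])

```text
clock: 21.1
tool_pos: [0.648, -0.0568, 0.0404]
orientation: [-171.2, -27.8, -3.0]
force: [2.0, -13.4, -1.3]
opening: 0.0273
```

```bash
python3 t7.py 14|head -1
```

```text
t 21.1 unitTCP [ -66.8 -135.8   40.4] F [  2.  -13.4  -1.3] open 0.0273 j [ 10.1  15.3 -34.1 -12.4 -11.9  90.6]
```

View pics/side14.png

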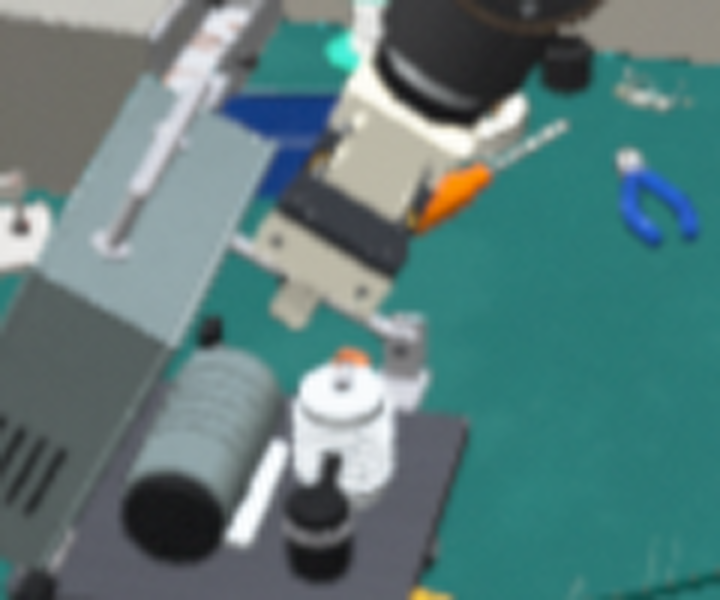

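Request:
move_arm([
  [1.0,0.0,0.1,-0.4,0,0,0],
  [1.0,-0.1,0.1,-0.9,0,0,0],
  [1.0,-0.1,0.1,-1.3,0,0,0],
  [1.0,-0.2,0.1,-1.7,0,0,0],
  [1.0,-0.4,0.1,-2.1,0,0,0],
  [1.0,-0.5,0.1,-2.5,0,0,0],
  [1.0,-0.7,0.0,-2.9,0,0,0],
  [1.0,-0.9,0.0,-3.2,0,0,0],
])

```text
clock: 22.2
tool_pos: [0.6258, -0.0582, 0.0647]
orientation: [-171.1, -27.9, -3.0]
force: [0.4, 8.8, -0.6]
opening: 0.0275
```

```bash
python3 t7.py 15|head -1; python3 - <<'E'
from plan import *
f=lambda n,X,c,s:((proj(n,X)[0]-c+.5)*s).round(0)
for t in(.9,.98,1.06):
  for r in(.07,.153):
    X=U(-.15+r*np.cos(t),-.142,.05+r*np.sin(t));print(t,r,"side",f('side',X,(250,130),6),"top",f('top',X,(300,125),6))
X=U(-.15,-.142,.05);print(f('side',X,(250,130),6),f('top',X,(300,125),6))
E
```

```text
t 22.2 unitTCP [ -89.1 -136.8   64.7] F [ 0.4  8.8 -0.6] open 0.0275 j [ 10.5  11.2 -36.3 -10.4 -13.7  88.2]
0.9 0.07 side [327. 254.] top [356. 321.]
0.9 0.153 side [238. 151.] top [363. 175.]
0.98 0.07 side [335. 250.] top [357. 331.]
0.98 0.153 side [254. 142.] top [365. 197.]
1.06 0.07 side [342. 247.] top [358. 342.]
1.06 0.153 side [271. 134.] top [367. 222.]
[400. 338.] [351. 433.]
```

View pics/side15.png

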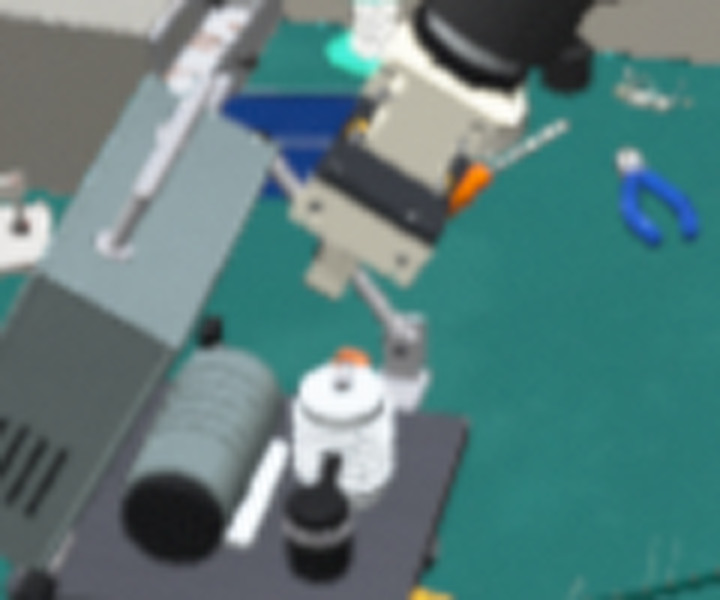

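View pics/top15.png

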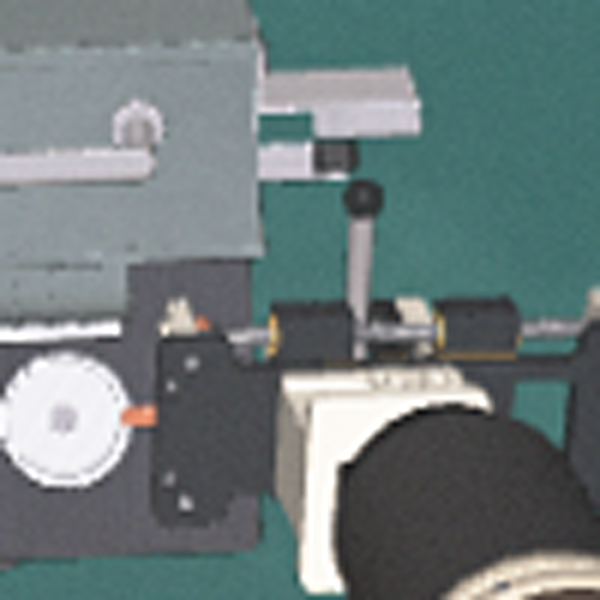

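Request:
move_arm([
  [4.0,0,0,0,0,0,0],
  [4.0,0,0,0,0,0,0],
  [4.0,0,0,0,0,0,0],
  [4.0,0,0,0,0,0,0],
  [4.0,0,0,-1.5,0,0,0],
  [4.0,0,0,-4,0,0,0],
  [4.0,0,0,-7,0,0,0],
  [4.0,0,0,-10,0,0,0],
])

```text
clock: 23.3
tool_pos: [0.5776, -0.0725, 0.153]
orientation: [-171.2, -27.9, -3.0]
force: [1.0, -0.6, 0.0]
opening: 0.04
```

```bash
python3 t7.py 16|head -1; python3 -c "
from ik import *
o,P,R=cur();print(toU(P),R.round(2).tolist());X=U(-.25,-.25,.25);print(row(X,R,P,R).round(2),ik(X,R,o['joint_pos']))"
```

```text
t 23.3 unitTCP [-137.5 -150.2  153. ] F [ 1.  -0.6  0. ] open 0.04 j [ 10.   -0.7 -36.5  -6.1 -25.3  84. ]
[-0.13631342 -0.15019749  0.15591938] [[0.88, 0.02, 0.47], [-0.05, -0.99, 0.13], [0.47, -0.14, -0.87]]
[ -4.92   8.59 -14.81   0.     0.     0.  ] (array([ -8.62091477, -12.31161428, -28.25041202, -15.58458362,
       -47.84920191, 105.63366317]), np.float64(1.815214645262131e-13))
```

View pics/side16.png

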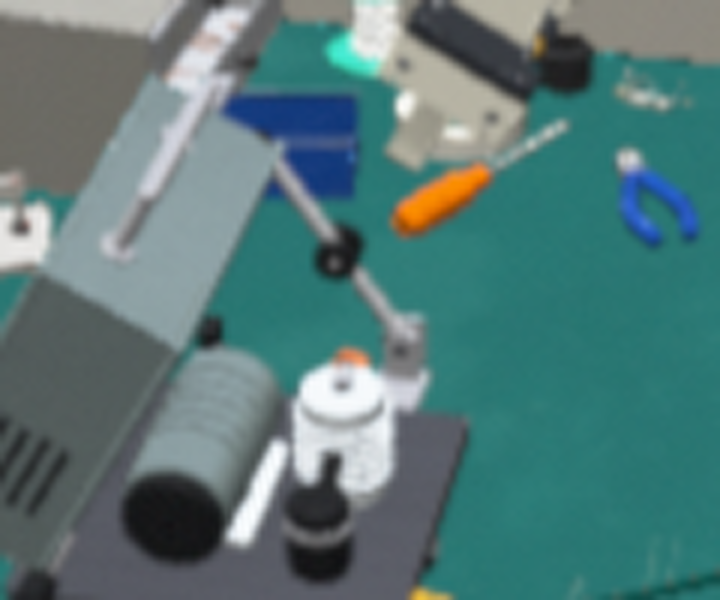

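View pics/top16.png

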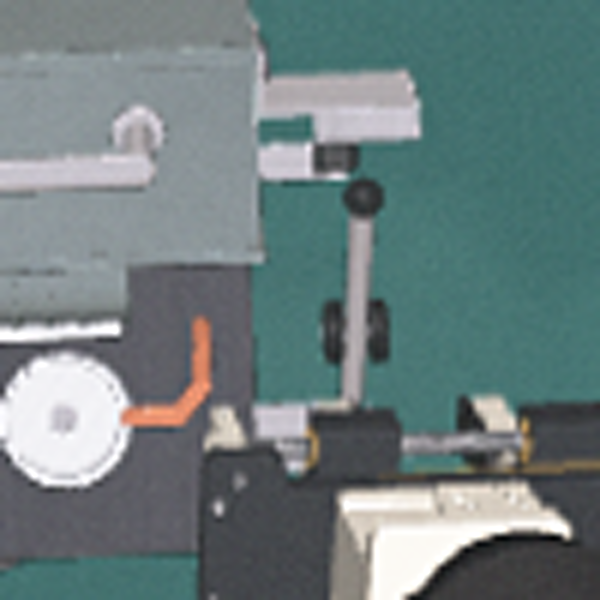

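Request:
move_arm([
  [4.0,-0.8,1,-3,0,0,0],
  [4.0,-1.6,3,-6,0,0,0],
  [4.0,-2.5,5,-9,0,0,0],
  [4.0,-3.5,7,-12,0,0,0],
  [4.0,-5,8.5,-15,0,0,0],
  [4.0,-5,8.5,-15,0,0,0],
  [4.0,-5,8.5,-15,0,0,0],
  [4.0,-5,8.5,-15,0,0,0],
])

```text
clock: 24.4
tool_pos: [0.4658, -0.1729, 0.2468]
orientation: [-171.1, -27.8, -3.0]
force: [-0.4, -0.2, 0.5]
opening: 0.0402
```

Request:
move_arm([
  [4.0,0,0,0,0,0,0],
  [4.0,0,0,0,0,0,0],
  [4.0,0,0,0,0,0,0],
  [4.0,0,0,0,0,0,0],
  [4.0,0,0,0,0,0,0],
  [4.0,0,0,0,0,0,0],
  [4.0,0,0,0,0,0,0],
  [4.0,0,0,0,0,0,0],
])

```text
clock: 25.4
tool_pos: [0.4658, -0.1734, 0.2477]
orientation: [-171.2, -27.8, -3.0]
force: [0.3, -0.4, -0.2]
opening: 0.0399
```

Request:
move_arm([
  [4.0,0,0,0,0,0,0],
  [4.0,0,0,0,0,0,0],
  [4.0,0,0,0,0,0,0],
  [4.0,0,0,0,0,0,0],
  [4.0,0,0,0,0,0,0],
  [4.0,0,0,0,0,0,0],
  [4.0,0,0,0,0,0,0],
  [4.0,0,0,0,0,0,0],
])

```text
clock: 26.4
tool_pos: [0.4658, -0.1734, 0.2476]
orientation: [-171.2, -27.8, -3.0]
force: [0.1, 0.5, -0.4]
opening: 0.04
```

Request:
move_arm([
  [4.0,0,0,0,0,0,0],
  [4.0,0,0,0,0,0,0],
  [4.0,0,0,0,0,0,0],
  [4.0,0,0,0,0,0,0],
  [4.0,0,0,0,0,0,0],
  [4.0,0,0,0,0,0,0],
  [4.0,0,0,0,0,0,0],
  [4.0,0,0,0,0,0,0],
])

```text
clock: 27.4
tool_pos: [0.4658, -0.1734, 0.2477]
orientation: [-171.2, -27.8, -3.0]
force: [-0.2, -0.2, 0.1]
opening: 0.0399
```

```bash
python3 t7.py 17|head -1
```

```text
t 27.4 unitTCP [-251.3 -248.8  247.7] F [-0.2 -0.2  0.1] open 0.0399 j [ -8.3 -12.3 -28.6 -15.3 -47.7 105.2]
```

View pics/top17.png

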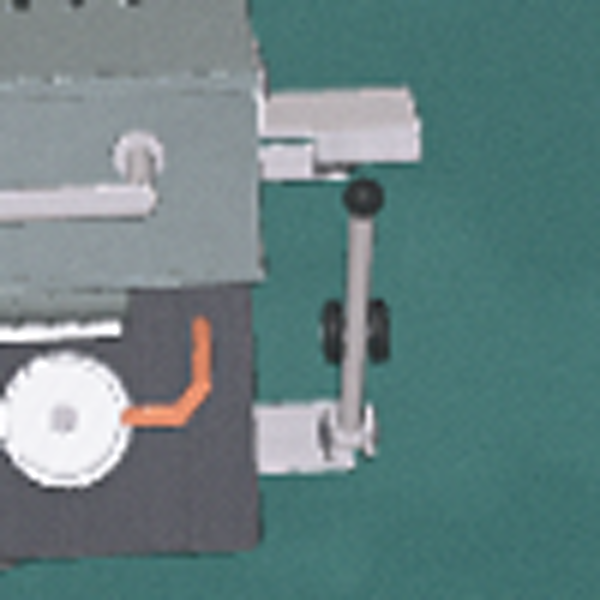

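Request:
move_arm([
  [4.0,0,0,0,0,0,0],
  [4.0,0,0,0,0,0,0],
  [4.0,0,0,0,0,0,0],
  [4.0,0,0,0,0,0,0],
  [4.0,0,0,0,0,0,0],
  [4.0,0,0,0,0,0,0],
  [4.0,0,0,0,0,0,0],
  [4.0,0,0,0,0,0,0],
])

```text
clock: 28.5
tool_pos: [0.4658, -0.1734, 0.2476]
orientation: [-171.2, -27.8, -3.0]
force: [0.1, 0.4, 0.7]
opening: 0.04
```

Request:
move_arm([
  [4.0,0,0,0,0,0,0],
  [4.0,0,0,0,0,0,0],
  [4.0,0,0,0,0,0,0],
  [4.0,0,0,0,0,0,0],
  [4.0,0,0,0,0,0,0],
  [4.0,0,0,0,0,0,0],
  [4.0,0,0,0,0,0,0],
  [4.0,0,0,0,0,0,0],
])

```text
clock: 29.5
tool_pos: [0.4658, -0.1734, 0.2477]
orientation: [-171.2, -27.8, -3.0]
force: [0.1, -1.3, -0.1]
opening: 0.0397
```

Request:
move_arm([
  [4.0,0,0,0,0,0,0],
  [4.0,0,0,0,0,0,0],
  [4.0,0,0,0,0,0,0],
  [4.0,0,0,0,0,0,0],
  [4.0,0,0,0,0,0,0],
  [4.0,0,0,0,0,0,0],
  [4.0,0,0,0,0,0,0],
  [4.0,0,0,0,0,0,0],
])

```text
clock: 30.5
tool_pos: [0.4658, -0.1734, 0.2477]
orientation: [-171.2, -27.8, -3.0]
force: [-0.5, 0.3, 0.3]
opening: 0.04
```

Request:
move_arm([
  [4.0,0,0,0,0,0,0],
  [4.0,0,0,0,0,0,0],
  [4.0,0,0,0,0,0,0],
  [4.0,0,0,0,0,0,0],
  [4.0,0,0,0,0,0,0],
  [4.0,0,0,0,0,0,0],
  [4.0,0,0,0,0,0,0],
  [4.0,0,0,0,0,0,0],
])

```text
clock: 31.5
tool_pos: [0.4658, -0.1734, 0.2476]
orientation: [-171.2, -27.8, -3.0]
force: [-0.6, 0.3, 0.4]
opening: 0.0402
```

```bash
python3 t7.py 18|head -1
```

```text
t 31.5 unitTCP [-251.3 -248.9  247.6] F [-0.6  0.3  0.4] open 0.0402 j [ -8.3 -12.3 -28.6 -15.3 -47.7 105.2]
```

View pics/top18.png

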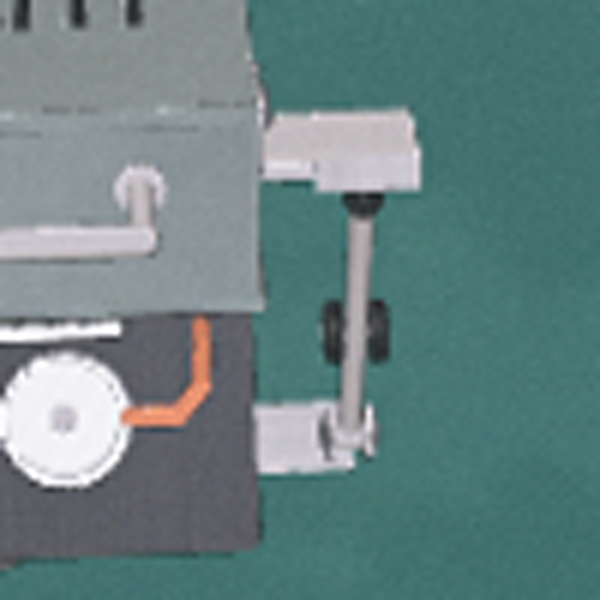

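View pics/side18.png

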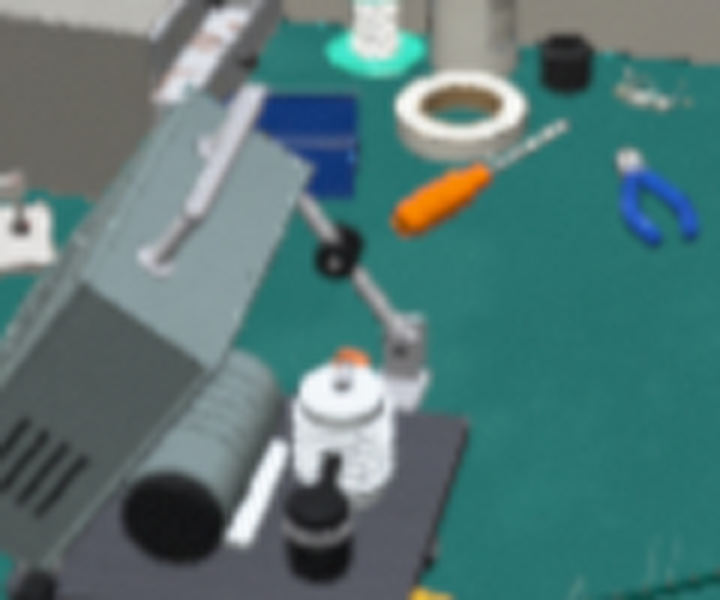

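Still sinking onto the ball, about centred. Waiting on.

Request:
move_arm([
  [4.0,0,0,0,0,0,0],
  [4.0,0,0,0,0,0,0],
  [4.0,0,0,0,0,0,0],
  [4.0,0,0,0,0,0,0],
  [4.0,0,0,0,0,0,0],
  [4.0,0,0,0,0,0,0],
  [4.0,0,0,0,0,0,0],
  [4.0,0,0,0,0,0,0],
])

```text
clock: 32.6
tool_pos: [0.4658, -0.1734, 0.2476]
orientation: [-171.2, -27.8, -3.0]
force: [0.6, 0.2, 0.4]
opening: 0.0399
```

Request:
move_arm([
  [4.0,0,0,0,0,0,0],
  [4.0,0,0,0,0,0,0],
  [4.0,0,0,0,0,0,0],
  [4.0,0,0,0,0,0,0],
  [4.0,0,0,0,0,0,0],
  [4.0,0,0,0,0,0,0],
  [4.0,0,0,0,0,0,0],
  [4.0,0,0,0,0,0,0],
])

```text
clock: 33.6
tool_pos: [0.4658, -0.1734, 0.2476]
orientation: [-171.2, -27.8, -3.0]
force: [-0.1, -0.5, -0.2]
opening: 0.0397
```

Request:
move_arm([
  [4.0,0,0,0,0,0,0],
  [4.0,0,0,0,0,0,0],
  [4.0,0,0,0,0,0,0],
  [4.0,0,0,0,0,0,0],
  [4.0,0,0,0,0,0,0],
  [4.0,0,0,0,0,0,0],
  [4.0,0,0,0,0,0,0],
  [4.0,0,0,0,0,0,0],
])

```text
clock: 34.6
tool_pos: [0.4658, -0.1734, 0.2477]
orientation: [-171.2, -27.8, -3.0]
force: [-0.3, -0.1, 0.9]
opening: 0.0399
```

Request:
move_arm([
  [4.0,0,0,0,0,0,0],
  [4.0,0,0,0,0,0,0],
  [4.0,0,0,0,0,0,0],
  [4.0,0,0,0,0,0,0],
  [4.0,0,0,0,0,0,0],
  [4.0,0,0,0,0,0,0],
  [4.0,0,0,0,0,0,0],
  [4.0,0,0,0,0,0,0],
])

```text
clock: 35.6
tool_pos: [0.4658, -0.1734, 0.2477]
orientation: [-171.2, -27.8, -3.0]
force: [0.4, -0.0, 0.3]
opening: 0.0403
```

Request:
move_arm([
  [4.0,0,0,0,0,0,0],
  [4.0,0,0,0,0,0,0],
  [4.0,0,0,0,0,0,0],
  [4.0,0,0,0,0,0,0],
  [4.0,0,0,0,0,0,0],
  [4.0,0,0,0,0,0,0],
  [4.0,0,0,0,0,0,0],
  [4.0,0,0,0,0,0,0],
])

```text
clock: 36.6
tool_pos: [0.4658, -0.1734, 0.2476]
orientation: [-171.2, -27.8, -3.0]
force: [0.0, -0.5, 0.2]
opening: 0.0399
```

```bash
python3 t7.py 19|head -1
```

```text
t 36.6 unitTCP [-251.3 -248.8  247.6] F [ 0.  -0.5  0.2] open 0.0399 j [ -8.3 -12.3 -28.6 -15.3 -47.7 105.2]
```

Request:
move_arm([
  [4.0,0,0,0,0,0,0],
  [4.0,0,0,0,0,0,0],
  [4.0,0,0,0,0,0,0],
  [4.0,0,0,0,0,0,0],
  [4.0,0,0,0,0,0,0],
  [4.0,0,0,0,0,0,0],
  [4.0,0,0,0,0,0,0],
  [4.0,0,0,0,0,0,0],
])

```text
clock: 37.7
tool_pos: [0.4658, -0.1734, 0.2477]
orientation: [-171.2, -27.8, -3.0]
force: [0.2, 0.2, 0.2]
opening: 0.0399
```

Request:
move_arm([
  [4.0,0,0,0,0,0,0],
  [4.0,0,0,0,0,0,0],
  [4.0,0,0,0,0,0,0],
  [4.0,0,0,0,0,0,0],
  [4.0,0,0,0,0,0,0],
  [4.0,0,0,0,0,0,0],
  [4.0,0,0,0,0,0,0],
  [4.0,0,0,0,0,0,0],
])

```text
clock: 38.7
tool_pos: [0.4658, -0.1734, 0.2476]
orientation: [-171.2, -27.8, -3.0]
force: [-0.6, 0.2, 0.4]
opening: 0.0402
```

```bash
python3 t7.py 20|head -1; python3 - <<'E'
import cv2,numpy as np
for n in('side','top'):
    a=cv2.imread(f'pics/{n}19.png').astype(int);b=cv2.imread(f'pics/{n}20.png').astype(int);d=abs(a-b);print(n,d.mean(),d.max(),(d.max(2)>40).sum())
E
```

```text
t 38.7 unitTCP [-251.3 -248.8  247.6] F [-0.6  0.2  0.4] open 0.0402 j [ -8.3 -12.3 -28.6 -15.3 -47.7 105.2]
side 0.6381805555555555 6 0
top 1.7215175925925925 11 0
```

View pics/top20.png

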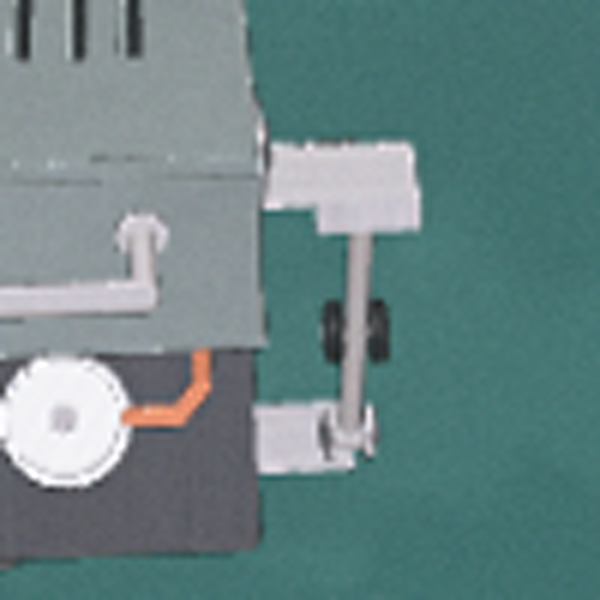

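View pics/side20.png

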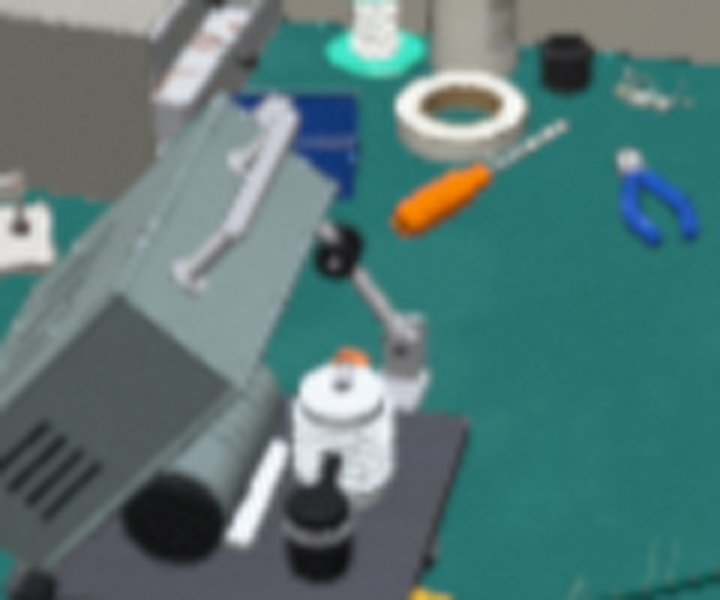

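```bash
python3 - <<'E'
from plan import *
for th in(.82,.87,.92):
  c,s=np.cos(th),np.sin(th)
  for y in(-.05,):
    x,z=-.232,.055; X=U(x*c+z*s,y,.035-x*s+z*c)
    print(th,((proj('top',X)[0]-(300,125)+.5)*6).round(0),((proj('side',X)[0]-(250,130)+.5)*6).round(0))
from plant import job
print(job.close_job())
E
```

```text
0.82 [134. 327.] [301. 135.]
0.87 [133. 297.] [281. 124.]
0.92 [132. 266.] [261. 114.]
the job is handed in; nothing more can be done
None
```

The hood is open and resting on the prop rod, with the ball end in the socket. I handed the job in at about 39 s.

- **Lift:** I pinched the bar handle and raised the hood until it reached its stop. The wrist force rose to about 36 N and the hood moved no further. Then I let go.
- **Prop:** I swung the rod up by its grip while the hood was still above 1.0. The ball ended where 0.98 rad predicts: (363, 198) in the enlarged top view against (365, 197) predicted. I then backed the arm clear.
- **Rest:** The hood sank onto the rod. The handle's right end in the top view is at about row 297, which matches 0.87 rad. Two pairs of pictures 2 s apart showed no movement, and the force on the tool was near zero.

Some things disagreed or were not fully checked:

- **Finger length:** The fingertips are about 20–35 mm short of the reported TCP, so my first two pinches on the handle were too shallow. I corrected by going deeper.
- **Tilt:** A pure 30–40 degree gripper tilt at the rod was out of reach, so I used 28 degrees with an 8 degree sideways lean.
- **Ball in socket:** The bracket hides the ball in the final pictures, so its seating is inferred from the hood angle and the stillness.
- **Loose items:** The screwdriver and nippers look unmoved. I did not check the bottle and hex keys again, but the arm's path stayed well away from them.

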